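Snap a sample tube into the shaking mixer and swing the keeper over it

TASK

Load the tube with the blue cap into the holder on top of the shaking mixer: put its round foot into the sprung black cup with the tube tilted, push the cup back so that the cap clears the end stop, and press the tube down into the spring clip until the steel fingers snap round it and it lies level against the stop. Then push the keeper bar by its red knob across the tube as far as it goes. It is glass, so never force it; leave the other tube, the two bottles and the roll of tape where they are.

Things in the scene. Friction and masses are not known exactly. Their poses are not given: they have to be found in the camera images.
- mixer: White shaking mixer, fixed, 128x112x58 mm, with an aluminium holder plate (200x88 mm, top 75 mm up). Origin under its middle, z up, x from the black foot cup (nearer the robot) to the clip and the cap stop. A seated tube lies along x, axis 105 mm up, at y 0. Lengths below are in this frame.
- tube_seat (a point): Where the middle of the seated tube goes: mixer x 0, y 0, 105 mm up; mixer axes. From x -8 to +38 nothing but the plate, 30 mm below the axis, lies under or within 25 mm beside the tube (bar open).
- cup_mouth (a point): Middle of the mouth of the foot cup, 105 mm up, x -72 while empty; moves with the cup. Pocket 20 mm wide, roof 10.5 above and floor 9.5 below the axis, end wall 7.5 mm in; the floor runs out 17 mm before the mouth. The foot enters tilted (cap up, 10 to 25 deg) and turns about its ball. Ball at x -70.5 touches, -73.5 is seated, -76.5 bottomed.
- foot_cup (a joint): How far the sprung foot cup is pushed back along -x, m: 0 empty, 0.003 with a seated tube, 0.006 bottomed. Spring 2 N at 0, 5 N at 0.003, 8 N at 0.006, then a hard stop. Only from about 0.0035 does the cap pass the cap stop; when let go the spring presses the cap against the stop.
- clip (a point): Middle of the spring clip, x +48, on the tube axis: two bent steel fingers 14 mm long (along x); mouth 22 mm wide 16 above the axis, neck 13 mm wide 7.5 above it; saddle 9 below. About 7 N pressed at the clip snaps the tube in. The cap stop beyond: upright plate, face at x +82.5, top 2.5 mm below the axis.
- finger_left (a joint): Left (+y) spring finger of the clip, rad outwards: 0 at rest, about 0.1 as the tube passes the neck, back below 0.05 once it is in.
- finger_right (a joint): Right (-y) spring finger of the clip, rad outwards, as finger_left.
- blue_tube: Amber glass tube, paper label, blue screw cap; 40 g, 165 mm long, 18 mm thick; lies in one of two places of a white rest (supports 46 mm either side of its middle, axis 45 mm above the table). Origin in its middle on the axis, x towards the cap. Round foot of radius 9, ball centre x -73.5, tip -82.5; cap 21 mm thick, x 60.5 to 82.5.
- blue_cap (a point): Middle of the outer face of the blue cap (tube x +82.5).
- keeper_bar (a joint): Keeper bar, rad: 0 is across the tube (pointing along -y), its end stop; starts open at 1.5 to 2.15, pointing about -x. Opening turns clockwise seen from above; to close, push the knob counter-clockwise. Stays where left (1 N at the knob moves it). Strip 16 wide, 3 thick, underside 116.5 mm up; pivot at mixer x -16, y +32.
- keeper_knob (a point): Middle (128 mm above the table) of the upright red knob on the bar's free end, 45 mm from the pivot; 9 mm thick, from 119.5 to 136.5 mm up. The foot cup's top is 121 mm up.
- white_tube: Like blue_tube but with a white cap, in the other place of the rest, 60 mm beside it. To be left alone.
- brown_bottle: Small brown bottle with a dark cap, 25 mm thick, 55 high; origin under it. To be left alone.
- white_bottle: Small clear-white bottle with a white cap, 25 mm thick, 55 high; origin under it. To be left alone.
- green_tape: Roll of green tape lying flat, 62 mm across, 24 high; origin under it. To be left alone.

How it is judged (in metres and radians):
On the way:
1. the blue-capped tube lies in the holder, snapped into the clip (x of blue_tube in the frame of mixer between -0.0025 and 0.0025 m and y of blue_tube in the frame of mixer between -0.003 and 0.003 m and z of blue_tube in the frame of mixer between 0.102 and 0.108 m and x of blue_cap in the frame of mixer above 0.06 m and angle between the x axis of blue_tube and the x axis of mixer, either way round below 0.035 rad and value of joint each of finger_left, finger_right below 0.07 rad), for 0.2 s.
At the end, for the whole second after the job is handed in: The blue-capped tube lies level (2 degrees) in the holder, cap at the stop end, its middle within 2.5 mm along, 3 mm across and 3 mm in height of its seat, both clip fingers sprung back (below 0.07 rad) and the keeper bar across it (below 0.1 rad), at rest (all of step 1 and value of joint keeper_bar below 0.1 rad and linear speed of blue_tube below 0.02 m/s); the robot touches nothing.
It fails at once if the white-capped tube, a bottle or the tape is moved by over 25 mm (distance of any of white_tube, brown_bottle, white_bottle, green_tape from where it was at the start of the episode above 0.025 m).
It fails at once if the glass tube is forced: over 110 N between the blue-capped tube and the mixer (contact force between blue_tube and mixer above 110 N).
It also fails if it takes over 51 s, if anything falls off the work surface, if the arm or the gripper's body presses on something with over 40 N, if the wrist force passes 120 N, or if a joint passes its speed limit or range.

ROBOT

A 6-joint arm with a two-finger parallel gripper is mounted at the origin on a cart in front of the work surface, level with it; the furniture and walls round the work are solid. World frame = base frame: x ahead of the robot, y to its left, z up, the work surface at z = 0. Lengths are in m, angles in degrees, forces in N, time in s.
With the tool pointing down it reaches from about 0.25 to 0.8 m from the base axis. Payload 8.5 kg.
Tool frame: the origin (TCP) lies midway between the tips of the shut fingers; the grasp point (between the pads) lies 19 mm behind it; z points along the fingers, y is the line along which they close (so a half turn about z gives the same grasp; the last joint's range is limited). The gripper opens to 85 mm and grips with 20 to 120 N. Pads are 22 mm wide; open, the fingers measure 114 mm over their backs; the gripper's body (76 mm by 85 mm) begins 54 mm behind the grasp point. The pads swing forward as they close: fully open they stand 13 mm farther back than shut.
Start: joints at [-68.526, 13.648, -0.773, 75.585, 0, 90], TCP at [0.192, -0.489, 0.231] pointing down, gripper open.
Joint ranges: [-152.45, 152.45], [-59.26, 108.67], [-65.41, 83.53], [-104.44, 129.93], [-82.83, 76.93], [-180, 180]. Speed limits (degrees/s): [127.2, 127.2, 159.86, 180, 180, 180].

INTERFACE

Orientations are given as [roll, pitch, yaw] about the fixed x, y, z axes, in that order (R = Rz(yaw) Ry(pitch) Rx(roll)).
In Python, from cell import env gives the robot as it stands.
- The arm moves only by the tool play_rows, never from a script. Its argument "increments" is one flat list of numbers, 7 for each row, row after row: the shift along the tool's x, y, z in cm, then the turn, a rotation vector about the tool's x, y, z in degrees, then the finger opening in cm, from 0 to 8.54. A call has exactly 5 rows; each row shifts and turns the commanded pose from where the row before left it, along the tool's axes as they then stand; what a row does not reach is not made up. A row lasts 1/10 s, in which the tool goes at most 50 mm and 8.59 degrees, less where a joint would pass 70% of its speed; a pose out of reach is approached as far as the arm can. A call with a gripper value outside its range is refused whole. The fingers move at their own pace and stop on an object; "squeeze" is the grip in N (left out, the last holds). Time passes only in rows, so rows that do not move let the fingers close, or fill a call up. It gives the time, the measured TCP pose, the force, the opening and the grip force at its end, in the units of the state.
- env.observe(): the state, without advancing time (a new reading comes with each control period).
- env.grab_frame(name): name is "scene" or "top"; returns a dict with "frame" (400x640x3 uint8, red, green, blue), "z_map" (400x640 float32, m along the optical axis (not along the pixel's ray), 0 where there is no reading), "fovy" (degrees; the focal length in pixels is half the picture's height over the tangent of half this angle, whatever the lens; pixels are square), "cx", "cy" (the principal point, pixels), "eye" and "orientation" of the camera in the world. Camera axes: x right, y down, z forward; pixel columns grow to the right and rows downward; lengths in m; the calibration is good to about 2 mm. A picture is of the moment at which its call begins.
- env.close_job(): hands the job in; it is judged then, once.
The state is a dict: "clock": time; "joint_positions": joint angles; "joint_vel": joint speeds; "tau": joint torques, N m; "eef_pos": TCP position; "tool_rot": TCP orientation; "contact_force": force on the tool from outside, world axes, zero at the start; "moment": the same for the moment, N m; "opening": finger opening in m; "grasp_force": force on a finger pad.
Only numpy, scipy, OpenCV 4.12 (cv2) and the standard library are available. Lean on these libraries where they do the work, as an engineer would, in place of code of your own. Each camera call takes 0.05 s, during which the arm holds its last target. There are 200 camera calls.

## Working session

There is one attempt and no reset: what is moved stays moved. The work goes in short steps, Python scripts to look and compute and a tool call to move; the robot and the scene stay as the last step left them, time stands still between calls to the robot, and variables do not carry over. Pictures are saved under pics/ and viewed, at most 13 in all, crops included, and the job is handed in when it is done.

Besides the shell and the picture viewer there is one more tool, called in YAML: its name, and indented under it one key for each argument. play_rows: Moves the arm, as the interface text tells. Its arguments: {"type":"object","properties":{"increments":{"type":"array","items":{"type":"number"}},"squeeze":{"type":"number"}},"required":["increments"]}

```bash
ls; mkdir -p pics; cat > h.py <<'E'
import numpy as np, cv2
from scipy.spatial.transform import Rotation as R
from cell import env
def grab(n):
    g=env.grab_frame(n); return g
def cam(g):
    f=200/np.tan(np.radians(g['fovy'])/2); return f
E
python3 - <<'E'
from h import *
print(env.observe())
for n in('scene','top'):
    g=grab(n); cv2.imwrite(f'pics/{n}0.png',g['frame'][:,:,::-1]); np.savez(f'{n}0.npz',**g)
    print({k:v for k,v in g.items() if k not in('frame','z_map')})
E
```

```text
pics
{'clock': 0.0, 'joint_positions': array([-6.85248701e+01,  1.36813489e+01, -8.17025587e-01,  7.55847219e+01,
        6.18876519e-04,  9.00025641e+01]), 'joint_vel': array([-1.03435671e-01,  4.74237754e-02,  1.08718257e-02,  8.27886099e-02,
       -1.95693938e-05,  7.60271081e-02]), 'tau': array([-3.15873527e-03, -5.38773680e+01,  3.46438336e+01,  1.85516628e-02,
       -1.58852617e-04, -2.34711894e-05]), 'eef_pos': array([ 0.19205053, -0.48816092,  0.23067348]), 'tool_rot': array([-1.79916904e+02, -6.15157147e-04,  2.14725649e+01]), 'contact_force': array([ 0.97167251, -0.83250163, -0.31231902]), 'moment': array([-0.03286977,  0.07112618, -0.00584789]), 'grasp_force': 0.0, 'opening': 0.0853814260436954}
{'fovy': 52.03199316170021, 'cx': 323.3415555401505, 'cy': 204.83305775452678, 'eye': array([0.24076481, 0.55025633, 0.83086435]), 'orientation': array([-139.30586359,    0.72063344, -145.94720556])}
{'fovy': 53.61463670729248, 'cx': 322.31296623655504, 'cy': 196.39382507251761, 'eye': array([0.48655792, 0.0244974 , 1.087068  ]), 'orientation': array([-172.53102677,    0.66370039,  -90.50432521])}
```

View pics/scene0.png

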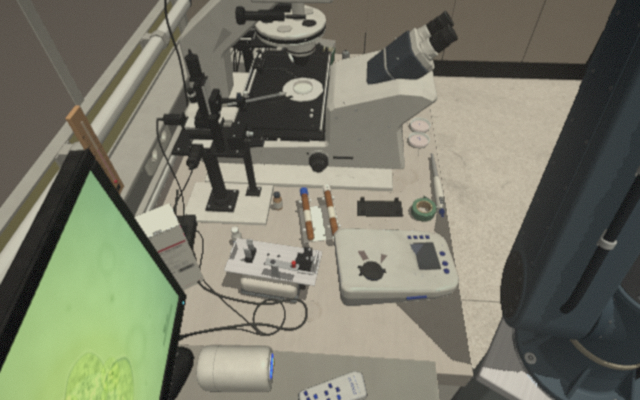

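View pics/top0.png

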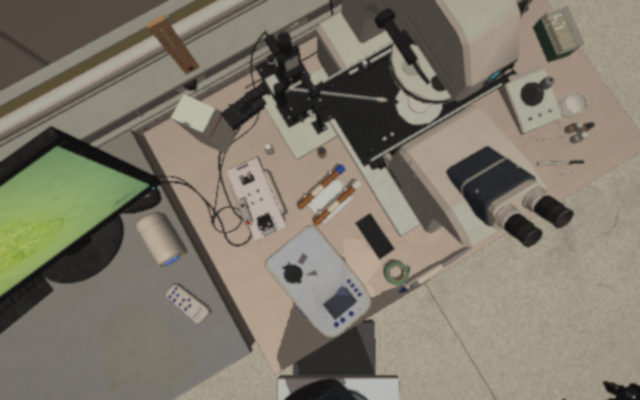

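The scene picture shows the mixer at about (272,265), the blue tube at (307,215) with its cap at (304,190), and the white tube at (331,212). In the top picture the mixer is at (256,198), the blue tube at (320,187) and its cap at (340,170).

```bash
python3 - <<'E'
import cv2
a=cv2.imread('pics/top0.png')[135:247,220:370]; b=cv2.imread('pics/scene0.png')[178:304,215:350]
cv2.imwrite('pics/c1.png',cv2.resize(a,None,fx=5.3,fy=5.3,interpolation=cv2.INTER_CUBIC))
cv2.imwrite('pics/c2.png',cv2.resize(b,None,fx=4.7,fy=4.7,interpolation=cv2.INTER_CUBIC))
E
```

```text
(no output)
```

View pics/c1.png

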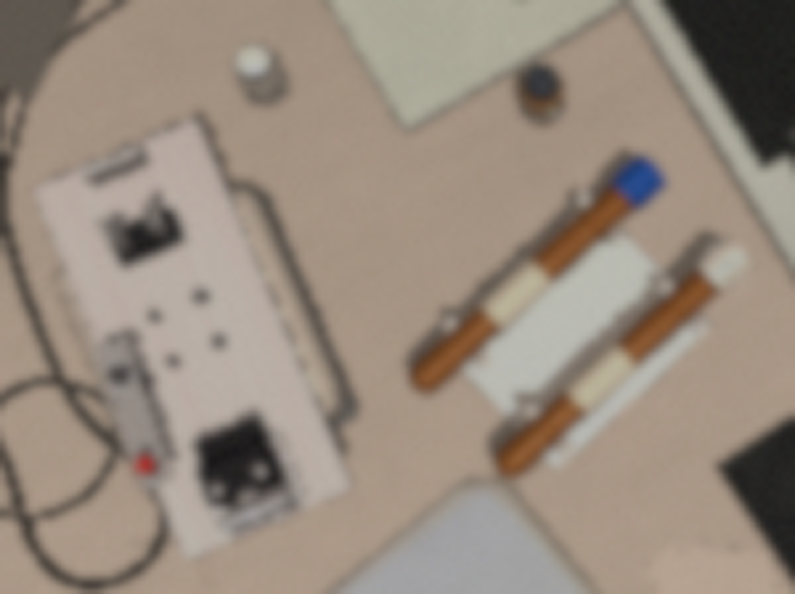

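View pics/c2.png

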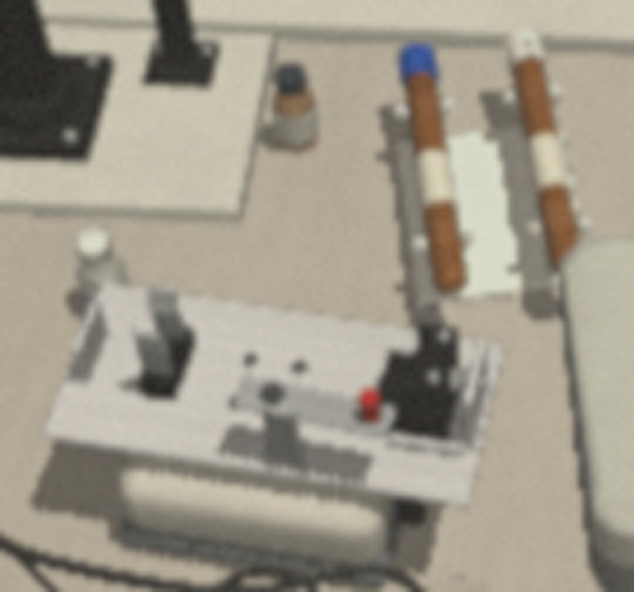

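The crops show the plate corners in c1 at (38,188), (200,115), (348,487) and (190,557), with the foot cup at the near end (240,465) and the clip at (145,230). The red knob is at (146,465) with the bar open, and the blue cap is at (638,182).

```bash
cat >> h.py <<'E'
def rays(g,uv):
    uv=np.atleast_2d(np.asarray(uv,float)); f=cam(g)
    d=np.c_[(uv[:,0]-g['cx'])/f,(uv[:,1]-g['cy'])/f,np.ones(len(uv))]
    return d@R.from_euler('xyz',g['orientation'],degrees=True).as_matrix().T
def onplane(g,uv,z):
    d=rays(g,uv); return g['eye']+d*((z-g['eye'][2])/d[:,2])[:,None]
def cloud(g):
    v,u=np.mgrid[:400,:640]; d=rays(g,np.c_[u.ravel(),v.ravel()])
    return (g['eye']+d*g['z_map'].reshape(-1,1)).reshape(400,640,3)
def hsv(g): return cv2.cvtColor(np.ascontiguousarray(g['frame']),cv2.COLOR_RGB2HSV)
E
python3 - <<'E'
from h import *
for n in('scene','top'):
    g=dict(np.load(f'{n}0.npz')); P=cloud(g); H=hsv(g); h,s,v=[H[...,i].astype(int) for i in range(3)]
    print(n)
    roi=np.zeros((400,640),bool)
    if n=='top': roi[130:250,220:372]=1
    else: roi[178:304,215:350]=1
    blue=roi&(h>100)&(h<130)&(s>130); red=roi&((h<6)|(h>172))&(s>150)
    amber=roi&(h>5)&(h<18)&(s>140)
    for nm,m,z in(('blue',blue,.045),('red',red,.130),('amber',amber,.045)):
        k,lab,st,c=cv2.connectedComponentsWithStats(m.astype(np.uint8))
        for i in range(1,k):
            if st[i,4]>7: print(nm,st[i,4],c[i].round(1),'plane',onplane(g,c[i],z)[0].round(4),'zmax',P[lab==i][:,2].max().round(3),'med',np.median(P[lab==i],0).round(3))
    m=(roi&(P[...,2]>.066)&(P[...,2]<.084)).astype(np.uint8)
    k,lab,st,c=cv2.connectedComponentsWithStats(m); i=1+np.argmax(st[1:,4]); m=lab==i
    print('plate z',np.median(P[m][:,2]))
    hull=cv2.findContours(m.astype(np.uint8),0,1)[0]; q=max(hull,key=len)[:,0]
    W=onplane(g,q,.075)[:,:2]; r=cv2.minAreaRect((W*1000).astype(np.float32)); print('rect mm',r)
    print('table z', np.median(P[roi&(abs(P[...,2])<.01)][:,2]))
E
```

```text
scene
blue 24 [303.2 190.1] plane [ 0.6998 -0.0171  0.045 ] zmax 0.057 med [ 0.694 -0.011  0.055]
red 10 [293.1 263.4] plane [0.5494 0.218  0.13  ] zmax 0.831 med [0.547 0.219 0.135]
amber 28 [328.1 197.4] plane [ 0.6312 -0.0318  0.045 ] zmax 0.056 med [ 0.627 -0.026  0.054]
amber 23 [305.4 203.3] plane [0.6682 0.0166 0.045 ] zmax 0.056 med [0.664 0.022 0.054]
amber 9 [334.8 227.2] plane [0.5644 0.0397 0.045 ] zmax 0.055 med [0.561 0.044 0.053]
amber 21 [309.9 232.7] plane [0.6052 0.0863 0.045 ] zmax 0.056 med [0.601 0.092 0.054]
plate z 0.07479149004529179
rect mm ((614.2025146484375, 208.6995086669922), (199.39382934570312, 88.8185806274414), 23.22374153137207)
table z -0.00021613576875367801
top
blue 31 [340.  168.6] plane [ 0.6978 -0.0127  0.045 ] zmax 0.059 med [ 0.696 -0.012  0.055]
amber 81 [329.5 178.3] plane [0.6719 0.0156 0.045 ] zmax 1.087 med [0.671 0.017 0.053]
amber 77 [345.8 193.9] plane [ 0.6294 -0.0271  0.045 ] zmax 0.061 med [ 0.628 -0.027  0.054]
amber 69 [304.2 201.3] plane [0.6106 0.0836 0.045 ] zmax 0.059 med [0.61  0.084 0.054]
amber 68 [320.2 217.3] plane [0.5677 0.0413 0.045 ] zmax 1.087 med [0.566 0.042 0.054]
plate z 0.07575989388470206
rect mm ((616.42041015625, 206.97891235351562), (199.85516357421875, 87.89260864257812), 23.17703628540039)
table z 0.0005614052408373649
```

```bash
python3 - <<'E'
from h import *
g=dict(np.load('top0.npz'));P=cloud(g);H=hsv(g)
P2=cloud(dict(np.load('scene0.npz')))
Q=np.r_[P.reshape(-1,3)[(g['z_map']>0).ravel()],P2.reshape(-1,3)]
print('max height cm; rows x, cols y from -0.6 to .35')
for x in np.arange(.1,.85,.05):
    print('%.2f'%x,' '.join('%3d'%(100*np.percentile(q[:,2],98)) if len(q:=Q[(abs(Q[:,0]-x)<.025)&(abs(Q[:,1]-y)<.025)&(Q[:,2]<.75)])>3 else '  .' for y in np.arange(-.6,.36,.05)))
h,s,v=[H[...,i].astype(int) for i in range(3)]
roi=np.zeros((400,640),bool);roi[215:230,240:256]=1
m=roi&((h<10)|(h>170))&(s>110)
vv,uu=np.nonzero(m); print(len(uu)); c=np.average(np.c_[uu,vv],axis=0,weights=s[m]-90.); print(c,onplane(g,c,.132))
T=np.radians(23.2);ex=np.array([np.cos(T),np.sin(T)]);ey=np.array([-ex[1],ex[0]])
d=onplane(g,c,.132)[0,:2]-[.6153,.2078]; print('knob mixer',d@ex,d@ey, 'angle from pivot',np.degrees(np.arctan2(d@ey-.032,d@ex+.016)))
# tube axis from top and scene: amber+label+cap fit
for n,box in(('top',(295,150,350,210)),('scene',(298,180,318,245))):
    g=dict(np.load(n+'0.npz'));P=cloud(g);x0,y0,x1,y1=box
    W=P[y0:y1,x0:x1].reshape(-1,3);u,vv=np.meshgrid(np.arange(x0,x1),np.arange(y0,y1));uv=np.c_[u.ravel(),vv.ravel()]
    mid=np.array([.650,.040]);a=np.array([.67,-.743]);b=np.array([.743,.67]);D=W[:,:2]-mid
    k=(W[:,2]>.036)&(abs(D@b)<.025)&(abs(D@a)<.1);pl=onplane(g,uv[k],.045)[:,:2].astype(np.float32)
    l=cv2.fitLine(pl,cv2.DIST_HUBER,0,.01,.01).ravel();t=(pl-mid)@a
    print(n,k.sum(),'dir',np.degrees(np.arctan2(l[1],l[0])),'pt',l[2:],'extent',np.percentile(t,[1,99]),'offs',(l[2:]-mid)@b)
E
```

```text
max height cm; rows x, cols y from -0.6 to .35
0.10 -78 -77 -78 -78 -78 -78 -78 -78 -69   0   0   1 -16  46  43  20   .   .   .   .
0.15 -78 -78 -78 -78 -78 -78 -77 -78 -69   0   0   0   0  55  43  24   0   .   .   8
0.20 -78  31  32 -65 -78 -78 -77 -78 -78   .   .  62  62  59  34   0   0   7   8   8
0.25 -77  32  43  36 -78 -78 -77 -78   .   .  60  61   4   4   0   0   7   7   7   8
0.30 -78 -77 -77 -78 -78 -78   .   .   .   .   0   4   4   5   5   0   0   7   8   9
0.35 -78 -78 -78 -77   .   .   .   .   2   1   4   4   5   5   6   5   0   7   9  10
0.40 -78 -78   .   .   .   .   0   2   2   2   0   5   5   6   7   7   0   0   7   9
0.45 -78   .   .   .   .   2   2   2   2   2   2   5   6   7   8   8   7   0   0   7
0.50   .   .   .   0  38  40  40  28   0   2   1   0   7   7   8   8   9   1   1   9
0.55   .   0   1   1  40  40  38  34  28   2   2   2   4   7   7  12  13  12   1   1
0.60   0   0   1   1  37  37  36  34  28   2   2   4   5   5   5   7  11  12   1   1
0.65   0   0   .   .  29  34  33  30  27  25   2  20   5   5   0   7  12  11   5   1
0.70   1   1   .   .  28  28  28  26  51  25  21  21   5   0   0   0   7  10   7   0
0.75   0   0   0   .   .  26  26  54  57  57  38  21  20  25  27   3   5   0  21  21
0.80   2   3   3   0   .   .  24  58  58  58  43  28  30  33  34  32  26   1  21  21
9
[246.99343545 222.12035011] [[0.55099928 0.21717716 0.132     ]]
knob mixer -0.05540701120262605 0.0339496311148673 angle from pivot 177.1676454485264
top 452 dir -47.641323 pt [0.650216   0.03785941] extent [-0.08075975  0.08101693] offs -0.001273722104728239
scene 432 dir -47.856113 pt [0.6473872  0.03984988] extent [-0.08292201  0.08607659] offs -0.002041885204613226
```

```bash
cat >> h.py <<'E'
import json,os
CMD='cmd.json'
def mat(p,rpy):
    M=np.eye(4);M[:3,3]=p;M[:3,:3]=R.from_euler('xyz',rpy,degrees=True).as_matrix();return M
def load(): 
    return np.array(json.load(open(CMD))) if os.path.exists(CMD) else mat([.192,-.489,.231],[180,0,21.474])
def plan(wps,commit=True):
    """wps: list of (pos,rpy,opening cm,nrows). prints rows of 5, tracks rounded command pose"""
    M=load();rows=[]
    for p,rpy,o,n in wps:
        T=mat(p,rpy)
        A=M.copy();rv=R.from_matrix(A[:3,:3].T@T[:3,:3]).as_rotvec()
        for k in range(1,n+1):
            G=np.eye(4);G[:3,3]=A[:3,3]+(T[:3,3]-A[:3,3])*k/n;G[:3,:3]=A[:3,:3]@R.from_rotvec(rv*k/n).as_matrix()
            D=np.linalg.inv(M)@G;t=np.round(D[:3,3]*100,2);w=np.round(np.degrees(R.from_matrix(D[:3,:3]).as_rotvec()),1)
            S=np.eye(4);S[:3,3]=t/100;S[:3,:3]=R.from_rotvec(np.radians(w)).as_matrix();M=M@S
            rows.append([*(t+0.),*(w+0.),o])
            if np.linalg.norm(t)>5 or np.linalg.norm(w)>8.59: print('!! too big',rows[-1])
    while len(rows)%5: rows.append([0]*6+[rows[-1][6]])
    for i in range(0,len(rows),5): print('['+', '.join('%g'%x for r in rows[i:i+5] for x in r)+']')
    if commit: json.dump(M.tolist(),open(CMD,'w'))
def st():
    o=env.observe(); M=load()
    print('t',round(o['clock'],2),'tcp',o['eef_pos'].round(4),'cmd',M[:3,3].round(4),'rpy',o['tool_rot'].round(2),'cmdrpy',R.from_matrix(M[:3,:3]).as_euler('xyz',degrees=True).round(2),'F',o['contact_force'].round(1),'M',o['moment'].round(2),'op',round(o['opening'],4),'grip',round(o['grasp_force'],1),'q',o['joint_positions'].round(1))
E
python3 - <<'E'
from h import *
Q=np.concatenate([cloud(dict(np.load(n+'0.npz'))).reshape(-1,3) for n in('top','scene')])
for c in([.6636,.0226],[.615,.208]):
    d=np.linalg.norm(Q[:,:2]-c,axis=1)
    for z0,z1 in((.08,.12),(.12,.16),(.16,.2),(.2,.25),(.25,.3),(.3,.4),(.4,.6)):
        k=(Q[:,2]>z0)&(Q[:,2]<z1); i=np.argmin(np.where(k,d,9)); print(z0,d[i].round(3),Q[i].round(3))
st()
print('test'); plan([([.192,-.489,.28],[180,0,31.474],8.5,5)])
E
```

```text
0.08 0.115 [ 0.715 -0.081  0.08 ]
0.12 0.144 [0.806 0.044 0.146]
0.16 0.077 [ 0.689 -0.05   0.199]
0.2 0.072 [ 0.694 -0.043  0.208]
0.25 0.11 [0.76  0.074 0.252]
0.3 0.127 [0.787 0.052 0.323]
0.4 0.182 [ 0.785 -0.113  0.401]
0.08 0.004 [0.619 0.208 0.08 ]
0.12 0.023 [0.604 0.228 0.12 ]
0.16 0.168 [0.752 0.305 0.197]
0.2 0.168 [0.751 0.307 0.211]
0.25 0.186 [0.764 0.096 0.265]
0.3 0.198 [0.643 0.405 0.305]
0.4 0.202 [0.644 0.408 0.401]
t 0.1 tcp [ 0.1921 -0.4882  0.2308] cmd [ 0.192 -0.489  0.231] rpy [-179.93   -0.     21.47] cmdrpy [180.     0.    21.47] F [ 0.4  0.2 -0.2] M [ 0.01  0.02 -0.03] op 0.0855 grip 0.0 q [-68.5  13.7  -0.8  75.6   0.   90. ]
test
[0, 0, -0.98, 0, 0, -2, 8.5, 0, 0, -0.98, 0, 0, -2, 8.5, 0, 0, -0.98, 0, 0, -2, 8.5, 0, 0, -0.98, 0, 0, -2, 8.5, 0, 0, -0.98, 0, 0, -2, 8.5]
```

play_rows:
  increments: [0, 0, -0.98, 0, 0, -2, 8.5, 0, 0, -0.98, 0, 0, -2, 8.5, 0, 0, -0.98, 0, 0, -2, 8.5, 0, 0, -0.98, 0, 0, -2, 8.5, 0, 0, -0.98, 0, 0, -2, 8.5]

```text
clock: 0.6
eef_pos: [0.1921, -0.4883, 0.2803]
tool_rot: [-179.9, -0.0, 31.6]
contact_force: [-0.6, -0.6, 0.3]
opening: 0.085
grasp_force: 0.0
```

```bash
python3 -c "
from h import *
st()"
```

```text
t 0.6 tcp [ 0.1921 -0.4883  0.2803] cmd [ 0.192 -0.489  0.28 ] rpy [-1.7995e+02 -1.0000e-02  3.1560e+01] cmdrpy [180.     0.    31.47] F [-0.6 -0.6  0.3] M [-0.02  0.04 -0.01] op 0.085 grip 0.0 q [-68.5  13.    5.5  82.6   0.   79.9]
```

```bash
python3 -c "
from h import *
plan([([.30,-.25,.28],[180,0,70],5,7),([.37,-.04,.25],[180,0,105],5,6),([.6589,.0278,.16],[180,0,132.2],4,7)])"
```

```text
[3.1, -2.11, 0, 0, 0, -5.5, 5, 3.28, -1.8, 0, 0, 0, -5.5, 5, 3.45, -1.47, 0, 0, 0, -5.5, 5, 3.57, -1.14, 0, 0, 0, -5.5, 5, 3.66, -0.79, 0, 0, 0, -5.5, 5]
[3.72, -0.44, 0, 0, 0, -5.5, 5, 3.75, -0.08, 0, 0, 0, -5.5, 5, 3.69, -0.1, 0.5, 0, 0, -5.8, 5, 3.68, 0.27, 0.5, 0, 0, -5.9, 5, 3.63, 0.64, 0.5, 0, 0, -5.8, 5]
[3.55, 1.01, 0.5, 0, 0, -5.9, 5, 3.42, 1.37, 0.5, 0, 0, -5.8, 5, 3.27, 1.71, 0.5, 0, 0, -5.8, 5, -0.13, 4.24, 1.29, 0, 0, -3.9, 4, -0.42, 4.22, 1.28, 0, 0, -3.9, 4]
[-0.7, 4.18, 1.29, 0, 0, -3.9, 4, -0.99, 4.12, 1.28, 0, 0, -3.9, 4, -1.27, 4.05, 1.29, 0, 0, -3.8, 4, -1.53, 3.95, 1.28, 0, 0, -3.9, 4, -1.79, 3.84, 1.29, 0, 0, -3.9, 4]
```

play_rows:
  increments: [3.1, -2.11, 0, 0, 0, -5.5, 5, 3.28, -1.8, 0, 0, 0, -5.5, 5, 3.45, -1.47, 0, 0, 0, -5.5, 5, 3.57, -1.14, 0, 0, 0, -5.5, 5, 3.66, -0.79, 0, 0, 0, -5.5, 5]

```text
clock: 1.1
eef_pos: [0.2695, -0.3164, 0.28]
tool_rot: [-180.0, -0.0, 59.2]
contact_force: [-0.2, -0.4, 0.5]
opening: 0.0497
grasp_force: 0.0
```

play_rows:
  increments: [3.72, -0.44, 0, 0, 0, -5.5, 5, 3.75, -0.08, 0, 0, 0, -5.5, 5, 3.69, -0.1, 0.5, 0, 0, -5.8, 5, 3.68, 0.27, 0.5, 0, 0, -5.9, 5, 3.63, 0.64, 0.5, 0, 0, -5.8, 5]

```text
clock: 1.6
eef_pos: [0.3352, -0.143, 0.265]
tool_rot: [-180.0, -0.0, 87.7]
contact_force: [0.6, -0.1, -0.3]
opening: 0.0497
grasp_force: 0.0
```

play_rows:
  increments: [3.55, 1.01, 0.5, 0, 0, -5.9, 5, 3.42, 1.37, 0.5, 0, 0, -5.8, 5, 3.27, 1.71, 0.5, 0, 0, -5.8, 5, -0.13, 4.24, 1.29, 0, 0, -3.9, 4, -0.42, 4.22, 1.28, 0, 0, -3.9, 4]

```text
clock: 2.1
eef_pos: [0.4537, -0.0186, 0.2246]
tool_rot: [179.9, 0.0, 113.1]
contact_force: [1.0, -1.3, 0.4]
opening: 0.0401
grasp_force: 0.0
```

play_rows:
  increments: [-0.7, 4.18, 1.29, 0, 0, -3.9, 4, -0.99, 4.12, 1.28, 0, 0, -3.9, 4, -1.27, 4.05, 1.29, 0, 0, -3.8, 4, -1.53, 3.95, 1.28, 0, 0, -3.9, 4, -1.79, 3.84, 1.29, 0, 0, -3.9, 4]

```text
clock: 2.6
eef_pos: [0.6604, 0.0288, 0.1591]
tool_rot: [-180.0, -0.0, 132.3]
contact_force: [0.7, 0.2, 1.0]
opening: 0.0399
grasp_force: 0.0
```

```bash
python3 -c "
from h import *
st()
plan([([.6589,.0278,.16],[180,0,132.2],4,1),([.6589,.0278,.045],[180,0,132.2],4,4)])"
```

```text
t 2.6 tcp [0.6604 0.0288 0.1591] cmd [0.6589 0.0278 0.16  ] rpy [-1.7997e+02 -3.0000e-02  1.3234e+02] cmdrpy [-180.      0.    132.17] F [0.7 0.2 1. ] M [-0.01  0.02  0.03] op 0.0399 grip 0.0 q [ 2.5 28.7 11.7 73.   0.  50.2]
[0, 0, 0, 0, 0, 0, 4, 0, 0, 2.87, 0, 0, 0, 4, 0, 0, 2.88, 0, 0, 0, 4, 0, 0, 2.87, 0, 0, 0, 4, 0, 0, 2.88, 0, 0, 0, 4]
```

play_rows:
  increments: [0, 0, 0, 0, 0, 0, 4, 0, 0, 2.87, 0, 0, 0, 4, 0, 0, 2.88, 0, 0, 0, 4, 0, 0, 2.87, 0, 0, 0, 4, 0, 0, 2.88, 0, 0, 0, 4]

```text
clock: 3.1
eef_pos: [0.6584, 0.0282, 0.0441]
tool_rot: [-180.0, -0.0, 132.2]
contact_force: [-0.0, -0.5, -0.7]
opening: 0.0404
grasp_force: 0.0
```

```bash
python3 - <<'E'
from h import *
st()
plan([([.6589,.0278,.026],[180,0,132.2],4,2),([.6589,.0278,.026],[180,0,132.2],4,3)])
plan([([.6589,.0278,.026],[180,0,132.2],1.2,5)])
E
```

```text
t 3.1 tcp [0.6584 0.0282 0.0441] cmd [0.6589 0.0278 0.045 ] rpy [-1.7998e+02 -3.0000e-02  1.3216e+02] cmdrpy [-180.      0.    132.17] F [-0.  -0.5 -0.7] M [0.02 0.03 0.01] op 0.0404 grip 0.0 q [ 2.5 32.7  1.  58.3  0.  50.3]
[0, 0, 0.95, 0, 0, 0, 4, 0, 0, 0.95, 0, 0, 0, 4, 0, 0, 0, 0, 0, 0, 4, 0, 0, 0, 0, 0, 0, 4, 0, 0, 0, 0, 0, 0, 4]
[0, 0, 0, 0, 0, 0, 1.2, 0, 0, 0, 0, 0, 0, 1.2, 0, 0, 0, 0, 0, 0, 1.2, 0, 0, 0, 0, 0, 0, 1.2, 0, 0, 0, 0, 0, 0, 1.2]
```

play_rows:
  increments: [0, 0, 0.95, 0, 0, 0, 4, 0, 0, 0.95, 0, 0, 0, 4, 0, 0, 0, 0, 0, 0, 4, 0, 0, 0, 0, 0, 0, 4, 0, 0, 0, 0, 0, 0, 4]

```text
clock: 3.6
eef_pos: [0.6599, 0.0284, 0.0277]
tool_rot: [179.9, 0.1, 132.2]
contact_force: [-0.3, -0.1, 0.6]
opening: 0.0398
grasp_force: 0.0
```

play_rows:
  increments: [0, 0, 0, 0, 0, 0, 1.2, 0, 0, 0, 0, 0, 0, 1.2, 0, 0, 0, 0, 0, 0, 1.2, 0, 0, 0, 0, 0, 0, 1.2, 0, 0, 0, 0, 0, 0, 1.2]
  squeeze: 25

```text
clock: 4.1
eef_pos: [0.6592, 0.0281, 0.0271]
tool_rot: [180.0, 0.0, 132.2]
contact_force: [-2.4, -1.6, 6.9]
opening: 0.017
grasp_force: 24.4
```

```bash
python3 - <<'E'
from h import *
st()
plan([([.6589,.0278,.086],[180,0,132.2],1.2,4),([.6589,.0278,.086],[180,0,132.2],1.2,1)])
E
```

```text
t 4.1 tcp [0.6592 0.0281 0.0271] cmd [0.6589 0.0278 0.026 ] rpy [1.7998e+02 4.0000e-02 1.3216e+02] cmdrpy [-180.      0.    132.17] F [-2.4 -1.6  6.9] M [-0.39  0.44  0.03] op 0.017 grip 24.4 q [ 2.4 33.5 -0.2 56.2 -0.  50.3]
[0, 0, -1.5, 0, 0, 0, 1.2, 0, 0, -1.5, 0, 0, 0, 1.2, 0, 0, -1.5, 0, 0, 0, 1.2, 0, 0, -1.5, 0, 0, 0, 1.2, 0, 0, 0, 0, 0, 0, 1.2]
```

play_rows:
  increments: [0, 0, -1.5, 0, 0, 0, 1.2, 0, 0, -1.5, 0, 0, 0, 1.2, 0, 0, -1.5, 0, 0, 0, 1.2, 0, 0, -1.5, 0, 0, 0, 1.2, 0, 0, 0, 0, 0, 0, 1.2]
  squeeze: 45

```text
clock: 4.6
eef_pos: [0.6603, 0.0285, 0.0884]
tool_rot: [179.8, 0.1, 132.2]
contact_force: [1.2, 0.7, -0.8]
opening: 0.0162
grasp_force: 43.8
```

```bash
python3 - <<'E'
from h import *
st()
# mixer: grasp point at mixer x ~20, z TCP=.2; mixer yaw 203.2
T=np.radians(23.2);ex=np.array([np.cos(T),np.sin(T)])
o=np.array([.6153,.2078]);p=o+ex*.025
print(p)
plan([([.60,.08,.16],[180,0,150],1.2,4),([*p,.19],[180,0,203.2],1.2,8),([*p,.19],[180,0,203.2],1.2,3)])
E
```

```text
t 4.6 tcp [0.6603 0.0285 0.0884] cmd [0.6589 0.0278 0.086 ] rpy [1.7983e+02 1.2000e-01 1.3218e+02] cmdrpy [-180.      0.    132.17] F [ 1.2  0.7 -0.8] M [-0.02 -0.04 -0.01] op 0.0162 grip 43.8 q [ 2.5 30.8  4.5 63.5  0.  50.3]
[0.63827838 0.21764855]
[1.95, -0.21, -1.85, 0, 0, -4.5, 1.2, 1.97, -0.07, -1.85, 0, 0, -4.4, 1.2, 1.96, 0.09, -1.85, 0, 0, -4.5, 1.2, 1.95, 0.25, -1.85, 0, 0, -4.4, 1.2, 0.45, 1.73, -0.38, 0, 0, -6.7, 1.2]
[0.24, 1.77, -0.37, 0, 0, -6.6, 1.2, 0.04, 1.78, -0.38, 0, 0, -6.7, 1.2, -0.17, 1.78, -0.37, 0, 0, -6.6, 1.2, -0.38, 1.75, -0.38, 0, 0, -6.7, 1.2, -0.57, 1.69, -0.37, 0, 0, -6.6, 1.2]
[-0.77, 1.61, -0.38, 0, 0, -6.7, 1.2, -0.95, 1.51, -0.37, 0, 0, -6.6, 1.2, 0, 0, 0, 0, 0, 0, 1.2, 0, 0, 0, 0, 0, 0, 1.2, 0, 0, 0, 0, 0, 0, 1.2]
```

play_rows:
  increments: [1.95, -0.21, -1.85, 0, 0, -4.5, 1.2, 1.97, -0.07, -1.85, 0, 0, -4.4, 1.2, 1.96, 0.09, -1.85, 0, 0, -4.5, 1.2, 1.95, 0.25, -1.85, 0, 0, -4.4, 1.2, 0.45, 1.73, -0.38, 0, 0, -6.7, 1.2]

```text
clock: 5.1
eef_pos: [0.6038, 0.098, 0.1659]
tool_rot: [180.0, 0.1, 156.9]
contact_force: [0.1, 1.0, -0.0]
opening: 0.0167
grasp_force: 43.9
```

play_rows:
  increments: [0.24, 1.77, -0.37, 0, 0, -6.6, 1.2, 0.04, 1.78, -0.38, 0, 0, -6.7, 1.2, -0.17, 1.78, -0.37, 0, 0, -6.6, 1.2, -0.38, 1.75, -0.38, 0, 0, -6.7, 1.2, -0.57, 1.69, -0.37, 0, 0, -6.6, 1.2]

```text
clock: 5.6
eef_pos: [0.6288, 0.1845, 0.1819]
tool_rot: [180.0, -0.1, -169.9]
contact_force: [0.4, -0.1, -0.5]
opening: 0.0163
grasp_force: 43.9
```

play_rows:
  increments: [-0.77, 1.61, -0.38, 0, 0, -6.7, 1.2, -0.95, 1.51, -0.37, 0, 0, -6.6, 1.2, 0, 0, 0, 0, 0, 0, 1.2, 0, 0, 0, 0, 0, 0, 1.2, 0, 0, 0, 0, 0, 0, 1.2]

```text
clock: 6.1
eef_pos: [0.6381, 0.2174, 0.1897]
tool_rot: [180.0, -0.1, -157.0]
contact_force: [-0.3, 0.0, -0.1]
opening: 0.0166
grasp_force: 43.9
```

```bash
python3 - <<'E'
from h import *
st()
ims=[]
for n in('scene','top'):
    g=grab(n); np.savez(f'{n}1.npz',**g)
    x0,y0=(205,180) if n=='scene' else (215,130)
    ims.append(cv2.resize(g['frame'][y0:y0+130,x0:x0+130,::-1],(400,400),interpolation=cv2.INTER_CUBIC))
cv2.imwrite('pics/c3.png',np.hstack(ims))
E
```

```text
t 6.1 tcp [0.6381 0.2174 0.1897] cmd [0.6383 0.2176 0.19  ] rpy [ 1.8000e+02 -6.0000e-02 -1.5695e+02] cmdrpy [-180.      0.   -156.83] F [-0.3  0.  -0.1] M [-0.04 -0.04 -0.07] op 0.0166 grip 43.9 q [18.8 29.5 17.5 78.1 -0.  -4.2]
```

View pics/c3.png

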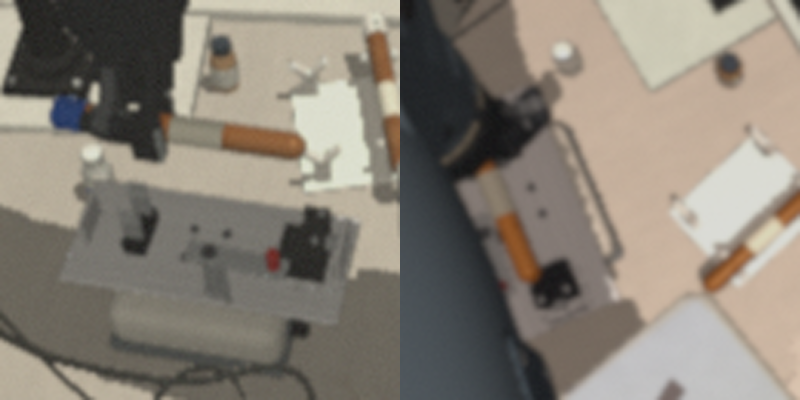

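The gripper holds the blue tube level above the mixer. In the scene view the foot tip is at about (302,227), and the foot points towards the cup; the top view is partly covered by the arm.

```bash
cat >> h.py <<'E'
def tubeline(g,box):
    """image midline of the held tube from amber+label? amber pixels: returns point,dir"""
    H=hsv(g);h,s,v=[H[...,i].astype(int) for i in range(3)];x0,y0,x1,y1=box
    m=np.zeros((400,640),np.uint8);m[y0:y1,x0:x1]=((h>4)&(h<18)&(s>120))[y0:y1,x0:x1]
    k,lab,stt,c=cv2.connectedComponentsWithStats(m)
    i=1+np.argmax(stt[1:,4]);return lab==i
E
python3 - <<'E'
from h import *
from scipy.ndimage import label
def plate(n,zl,zh,th):
    g=dict(np.load(n+'0.npz'));P=cloud(g);roi=np.zeros((400,640),bool)
    if n=='top': roi[130:250,220:372]=1
    else: roi[178:304,215:350]=1
    m=(roi&(P[...,2]>zl)&(P[...,2]<zh)).astype(np.uint8)
    k,lab,s,c=cv2.connectedComponentsWithStats(m);m=(lab==1+np.argmax(s[1:,4])).astype(np.uint8)
    q=max(cv2.findContours(m,0,1)[0],key=len)[:,0];W=onplane(g,q,.075)[:,:2]
    (c,sz,a)=cv2.minAreaRect((W*1000).astype(np.float32));c=np.array(c)/1000
    T=np.radians(23.2);ex=np.array([np.cos(T),np.sin(T)]);ey=np.array([-ex[1],ex[0]])
    D=(W-c);u=D@ex;v=D@ey;out={}
    for nm,k in(('+y',(v>.038)&(abs(u)<.09)),('-y',(v<-.038)&(abs(u)<.09)),('+x',(u>.094)&(abs(v)<.036)),('-x',(u<-.094)&(abs(v)<.036))):
        l=cv2.fitLine(W[k].astype(np.float32),cv2.DIST_HUBER,0,.01,.01).ravel();ang=np.degrees(np.arctan2(l[1],l[0]))
        e=(l[2:]-[.6153,.2078]);out[nm]=(round(float(e@(ey if 'y' in nm else ex)),4),round(float(ang),2),int(k.sum()))
    print(n,zl,out)
for z in(.066,.071): plate('top',z,.082,0);plate('scene',z,.082,0)
g={n:dict(np.load(n+'1.npz')) for n in('top','scene')}
A=[]
for n,box in(('top',(225,170,268,235)),('scene',(255,205,310,245))):
    m=tubeline(g[n],box);v,u=np.nonzero(m);uv=np.c_[u,v].astype(np.float32)
    l=cv2.fitLine(uv,cv2.DIST_L2,0,.01,.01).ravel();print(n,len(u),l,u.min(),u.max(),v.min(),v.max())
    W=onplane(g[n],[l[2:]-8*l[:2],l[2:]+8*l[:2]],.2087)
    d=W[1]-W[0];T=np.radians(23.2);ex=np.array([np.cos(T),np.sin(T)]);ey=np.array([-ex[1],ex[0]])
    print(' on plane: angle',np.degrees(np.arctan2(d[1],d[0])),'y in nominal mixer',[(w[:2]-[.6153,.2078])@ey for w in W],'x',[(w[:2]-[.6153,.2078])@ex for w in W])
    t=((onplane(g[n],uv,.2087)[:,:2]-[.6153,.2078])@ex);print(' foot tip x',np.percentile(t,[0,1,2]))
    r=rays(g[n],[l[2:]-8*l[:2],l[2:]+8*l[:2]]);A.append((np.cross(r[0],r[1]),g[n]['eye']))
n1,n2=[a[0]/np.linalg.norm(a[0]) for a in A];d=np.cross(n1,n2);d/=np.linalg.norm(d)
print('axis dir',d,'yaw',np.degrees(np.arctan2(d[1],d[0])),'pitch',np.degrees(np.arcsin(d[2])))
p=np.linalg.solve(np.array([n1,n2,d]),[n1@A[0][1],n2@A[1][1],d@[.638,.2174,.2]]);print('point',p)
E
```

```text
top 0.066 {'+y': (0.0415, 23.2, 41), '-y': (-0.0439, 23.23, 63), '+x': (0.0994, -67.49, 18), '-x': (-0.0981, -66.6, 26)}
scene 0.066 {'+y': (0.0445, 23.25, 83), '-y': (-0.0416, 23.38, 60), '+x': (0.0978, -68.29, 18), '-x': (-0.0986, -65.2, 47)}
top 0.071 {'+y': (0.0414, 23.2, 41), '-y': (-0.0439, 23.21, 64), '+x': (0.0994, -67.49, 18), '-x': (-0.0981, -66.6, 26)}
scene 0.071 {'+y': (0.0442, 23.21, 83), '-y': (-0.0416, 23.38, 60), '+x': (0.0978, -68.29, 18), '-x': (-0.0986, -65.2, 47)}
top 156 [  0.4137987   0.9103684 253.1859    210.29488  ] 247 260 199 221
 on plane: angle -155.0401078363959 y in nominal mixer [np.float64(-0.00037574734808882085), np.float64(-0.0014868706664844626)] x [np.float64(-0.02927452359684289), np.float64(-0.06543733828607844)]
 foot tip x [-0.07473236 -0.07369101 -0.07291096]
scene 166 [9.8736179e-01 1.5848242e-01 2.8968674e+02 2.2545181e+02] 278 302 221 230
 on plane: angle -157.81902279879114 y in nominal mixer [np.float64(0.0008253623599874995), np.float64(0.0013839728332981395)] x [np.float64(-0.031332625900850494), np.float64(-0.06273785824331428)]
 foot tip x [-0.07228659 -0.07140741 -0.07060131]
axis dir [-0.90818082 -0.41481472 -0.05600317] yaw -155.45128640104312 pitch -3.2104251387337333
point [0.63698006 0.21823645 0.21034442]
```

```bash
cat >> h.py <<'E'
O=np.array([.6153,.2078,0.]);YAW=23.2;S=.0155;OFF=.0183;Mx=R.from_euler('z',YAW,degrees=True).as_matrix()
def pose(bx,bz,th,by=0,yaw=0):
    """tool pose (pos,rpy) with tube ball at mixer (bx,by,bz) mm, cap up th deg"""
    t=np.radians(th);Y=R.from_euler('z',yaw,degrees=True).as_matrix()
    a=Y@[np.cos(t),0,np.sin(t)];d=Y@[np.sin(t),0,-np.cos(t)]
    p=np.array([bx,by,bz])/1000+a*(.0735+S)+d*OFF
    Rm=Mx@np.c_[-a,np.cross(d,-a),d]
    return O+Mx@p,R.from_matrix(Rm).as_euler('xyz',degrees=True)
def ball():
    """measured ball pos in mixer mm and tilt"""
    o=env.observe();Rm=R.from_euler('xyz',o['tool_rot'],degrees=True).as_matrix()
    p=o['eef_pos']-Rm[:,2]*OFF+Rm[:,0]*(.0735+S)
    m=Mx.T@(p-O)*1000;a=Mx.T@-Rm[:,0];print('ball',m.round(2),'tilt',np.degrees(np.arcsin(a[2])).round(2),'yaw',np.degrees(np.arctan2(a[1],a[0])).round(2),'F mixer',(Mx.T@o['contact_force']).round(1))
E
python3 - <<'E'
from h import *
for w in[(-59,150,18),(-59,112,18)]: print(pose(*w))
plan([(*pose(-59,150,18),1.2,5),(*pose(-59,112,18),1.2,4),(*pose(-59,112,18),1.2,1)])
E
```

```text
(array([0.64406805, 0.22013   , 0.16009818]), array([-180. ,   18. , -156.8]))
(array([0.64406805, 0.22013   , 0.12209818]), array([-180. ,   18. , -156.8]))
[-0.13, 0, 0.6, 0, -3.6, 0, 1.2, -0.08, 0, 0.6, 0, -3.6, 0, 1.2, -0.05, 0, 0.61, 0, -3.6, 0, 1.2, -0.01, 0, 0.61, 0, -3.6, 0, 1.2, 0.02, 0, 0.61, 0, -3.6, 0, 1.2]
[0.29, 0, 0.9, 0, 0, 0, 1.2, 0.3, 0, 0.91, 0, 0, 0, 1.2, 0.29, 0, 0.9, 0, 0, 0, 1.2, 0.3, 0, 0.91, 0, 0, 0, 1.2, 0, 0, 0, 0, 0, 0, 1.2]
```

play_rows:
  increments: [-0.13, 0, 0.6, 0, -3.6, 0, 1.2, -0.08, 0, 0.6, 0, -3.6, 0, 1.2, -0.05, 0, 0.61, 0, -3.6, 0, 1.2, -0.01, 0, 0.61, 0, -3.6, 0, 1.2, 0.02, 0, 0.61, 0, -3.6, 0, 1.2]

```text
clock: 6.7
eef_pos: [0.6441, 0.2198, 0.1607]
tool_rot: [180.0, 18.2, -156.9]
contact_force: [1.2, 0.6, -0.9]
opening: 0.0168
grasp_force: 43.9
```

play_rows:
  increments: [0.29, 0, 0.9, 0, 0, 0, 1.2, 0.3, 0, 0.91, 0, 0, 0, 1.2, 0.29, 0, 0.9, 0, 0, 0, 1.2, 0.3, 0, 0.91, 0, 0, 0, 1.2, 0, 0, 0, 0, 0, 0, 1.2]

```text
clock: 7.2
eef_pos: [0.6435, 0.2203, 0.12]
tool_rot: [180.0, 17.8, -156.8]
contact_force: [-0.1, -0.5, -1.2]
opening: 0.0167
grasp_force: 43.9
```

```bash
python3 - <<'E'
from h import *
st();ball()
ims=[]
for n in('scene','top'):
    g=grab(n); np.savez(f'{n}2.npz',**g)
    x0,y0=(215,200) if n=='scene' else (215,140)
    ims.append(cv2.resize(g['frame'][y0:y0+110,x0:x0+110,::-1],(400,400),interpolation=cv2.INTER_CUBIC))
cv2.imwrite('pics/c4.png',np.hstack(ims))
E
```

```text
t 7.2 tcp [0.6435 0.2203 0.12  ] cmd [0.6441 0.2201 0.1221] rpy [ 179.98   17.78 -156.84] cmdrpy [-180.     18.   -156.83] F [-0.1 -0.5 -1.2] M [-0.17  0.31  0.03] op 0.0167 grip 43.9 q [ 18.2  20.  -12.1  40.3   1.5  -4.7]
ball [-59.45   0.45 110.22] tilt 17.78 yaw -0.04 F mixer [-0.3 -0.4 -1.2]
```

View pics/c4.png

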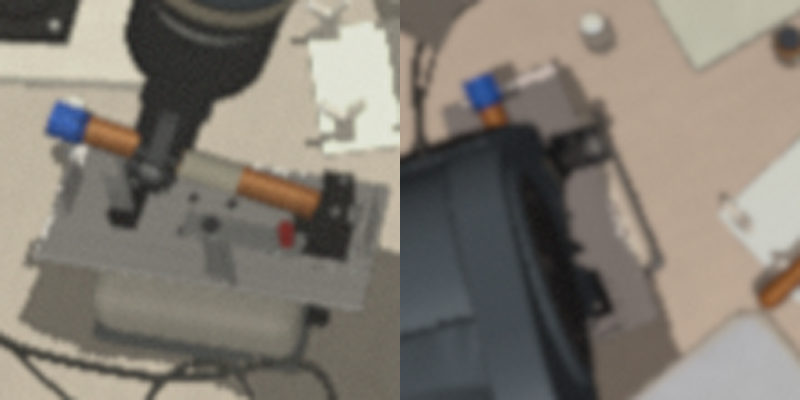

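The tilted tube's foot is just in front of the black cup in the scene view, at about crop (315,200). The cap is up at (68,122), and the knob at (287,235) is clear.

```bash
python3 - <<'E'
from h import *
st();ball()
plan([(*pose(-59,108,18),1.2,3),(*pose(-59,108,18),1.2,2)])
E
```

```text
t 7.3 tcp [0.6442 0.2206 0.1217] cmd [0.6441 0.2201 0.1221] rpy [ 179.99   17.92 -156.83] cmdrpy [-180.     18.   -156.83] F [0.5 1.1 0.7] M [-0.07  0.26 -0.03] op 0.0162 grip 43.9 q [ 18.2  19.9 -12.   40.3   1.5  -4.7]
ball [-58.71   0.41 111.7 ] tilt 17.92 yaw -0.03 F mixer [0.9 0.9 0.7]
[0.04, 0, 0.13, 0, 0, 0, 1.2, 0.04, 0, 0.12, 0, 0, 0, 1.2, 0.04, 0, 0.13, 0, 0, 0, 1.2, 0, 0, 0, 0, 0, 0, 1.2, 0, 0, 0, 0, 0, 0, 1.2]
```

play_rows:
  increments: [0.04, 0, 0.13, 0, 0, 0, 1.2, 0.04, 0, 0.12, 0, 0, 0, 1.2, 0.04, 0, 0.13, 0, 0, 0, 1.2, 0, 0, 0, 0, 0, 0, 1.2, 0, 0, 0, 0, 0, 0, 1.2]

```text
clock: 7.8
eef_pos: [0.6442, 0.2206, 0.1185]
tool_rot: [180.0, 18.0, -156.8]
contact_force: [-0.5, -0.1, -0.7]
opening: 0.0162
grasp_force: 43.9
```

```bash
python3 - <<'E'
from h import *
st();ball()
for z in(106.5,105,104): print(z);plan([(*pose(-59,z,18),1.2,2),(*pose(-59,z,18),1.2,3)])
E
```

```text
t 7.8 tcp [0.6442 0.2206 0.1185] cmd [0.6441 0.2201 0.1181] rpy [ 180.     18.   -156.83] cmdrpy [-180.     18.   -156.83] F [-0.5 -0.1 -0.7] M [-0.13  0.26 -0.02] op 0.0162 grip 43.9 q [ 18.2  20.  -12.4  39.7   1.5  -4.7]
ball [-58.67   0.38 108.38] tilt 18.0 yaw -0.03 F mixer [-0.5  0.1 -0.7]
106.5
[0.02, 0, 0.07, 0, 0, 0, 1.2, 0.03, 0, 0.07, 0, 0, 0, 1.2, 0, 0, 0, 0, 0, 0, 1.2, 0, 0, 0, 0, 0, 0, 1.2, 0, 0, 0, 0, 0, 0, 1.2]
105
[0.02, 0, 0.07, 0, 0, 0, 1.2, 0.02, 0, 0.07, 0, 0, 0, 1.2, 0, 0, 0, 0, 0, 0, 1.2, 0, 0, 0, 0, 0, 0, 1.2, 0, 0, 0, 0, 0, 0, 1.2]
104
[0.02, 0, 0.05, 0, 0, 0, 1.2, 0.01, 0, 0.05, 0, 0, 0, 1.2, 0, 0, 0, 0, 0, 0, 1.2, 0, 0, 0, 0, 0, 0, 1.2, 0, 0, 0, 0, 0, 0, 1.2]
```

play_rows:
  increments: [0.02, 0, 0.07, 0, 0, 0, 1.2, 0.03, 0, 0.07, 0, 0, 0, 1.2, 0, 0, 0, 0, 0, 0, 1.2, 0, 0, 0, 0, 0, 0, 1.2, 0, 0, 0, 0, 0, 0, 1.2]

```text
clock: 8.3
eef_pos: [0.6443, 0.2206, 0.117]
tool_rot: [180.0, 18.0, -156.8]
contact_force: [-0.1, 0.1, -0.3]
opening: 0.017
grasp_force: 43.9
```

play_rows:
  increments: [0.02, 0, 0.07, 0, 0, 0, 1.2, 0.02, 0, 0.07, 0, 0, 0, 1.2, 0, 0, 0, 0, 0, 0, 1.2, 0, 0, 0, 0, 0, 0, 1.2, 0, 0, 0, 0, 0, 0, 1.2]

```text
clock: 8.8
eef_pos: [0.6443, 0.2206, 0.1155]
tool_rot: [180.0, 18.0, -156.8]
contact_force: [-1.2, 0.0, 0.0]
opening: 0.0168
grasp_force: 44.0
```

```bash
python3 - <<'E'
from h import *
st();ball()
E
```

```text
t 8.8 tcp [0.6443 0.2206 0.1155] cmd [0.6441 0.2201 0.1141] rpy [ 179.99   18.   -156.83] cmdrpy [-180.     18.   -156.83] F [-1.2  0.   0. ] M [-0.19  0.26  0.01] op 0.0168 grip 44.0 q [ 18.2  20.1 -12.6  39.3   1.5  -4.7]
ball [-58.64   0.39 105.36] tilt 18.0 yaw -0.03 F mixer [-1.1  0.5  0. ]
```

play_rows:
  increments: [0.02, 0, 0.05, 0, 0, 0, 1.2, 0.01, 0, 0.05, 0, 0, 0, 1.2, 0, 0, 0, 0, 0, 0, 1.2, 0, 0, 0, 0, 0, 0, 1.2, 0, 0, 0, 0, 0, 0, 1.2]

```text
clock: 9.3
eef_pos: [0.6445, 0.2206, 0.1146]
tool_rot: [180.0, 18.0, -156.8]
contact_force: [0.1, 0.7, 0.5]
opening: 0.0164
grasp_force: 44.0
```

```bash
python3 - <<'E'
from h import *
st();ball();plan([(*pose(-59,103,18),1.2,2),(*pose(-59,103,18),1.2,3)])
E
```

```text
t 9.3 tcp [0.6445 0.2206 0.1146] cmd [0.6441 0.2201 0.1141] rpy [ 180.     18.02 -156.83] cmdrpy [-180.     18.   -156.83] F [0.1 0.7 0.5] M [-0.04  0.17 -0.06] op 0.0164 grip 44.0 q [ 18.2  20.2 -12.7  39.2   1.5  -4.7]
ball [-58.41   0.36 104.48] tilt 18.02 yaw -0.03 F mixer [0.4 0.6 0.5]
[0.02, 0, 0.05, 0, 0, 0, 1.2, 0.02, 0, 0.04, 0, 0, 0, 1.2, 0, 0, 0, 0, 0, 0, 1.2, 0, 0, 0, 0, 0, 0, 1.2, 0, 0, 0, 0, 0, 0, 1.2]
```

play_rows:
  increments: [0.02, 0, 0.05, 0, 0, 0, 1.2, 0.02, 0, 0.04, 0, 0, 0, 1.2, 0, 0, 0, 0, 0, 0, 1.2, 0, 0, 0, 0, 0, 0, 1.2, 0, 0, 0, 0, 0, 0, 1.2]

```text
clock: 9.8
eef_pos: [0.6444, 0.2206, 0.1136]
tool_rot: [180.0, 18.0, -156.8]
contact_force: [1.1, 0.2, 2.4]
opening: 0.0166
grasp_force: 44.1
```

```bash
python3 - <<'E'
from h import *
st();ball()
E
```

```text
t 9.8 tcp [0.6444 0.2206 0.1136] cmd [0.644  0.2201 0.1131] rpy [ 180.     18.02 -156.83] cmdrpy [-180.     18.   -156.83] F [1.1 0.2 2.4] M [-0.02  0.04  0.  ] op 0.0166 grip 44.1 q [ 18.2  20.2 -12.8  39.    1.5  -4.7]
ball [-58.54   0.35 103.46] tilt 18.02 yaw -0.03 F mixer [ 1.  -0.3  2.4]
```

```bash
python3 - <<'E'
from h import *
plan([(*pose(-59,104.2,18),1.2,2),(*pose(-67,104.4,18),1.2,5),(*pose(-70,104.4,18),1.2,3)])
E
```

```text
[-0.02, 0, -0.06, 0, 0, 0, 1.2, -0.02, 0, -0.05, 0, 0, 0, 1.2, 0.15, 0, -0.05, 0, 0, 0, 1.2, 0.15, 0, -0.06, 0, 0, 0, 1.2, 0.15, 0, -0.05, 0, 0, 0, 1.2]
[0.15, 0, -0.05, 0, 0, 0, 1.2, 0.15, 0, -0.06, 0, 0, 0, 1.2, 0.1, 0, -0.03, 0, 0, 0, 1.2, 0.09, 0, -0.03, 0, 0, 0, 1.2, 0.1, 0, -0.03, 0, 0, 0, 1.2]
```

play_rows:
  increments: [-0.02, 0, -0.06, 0, 0, 0, 1.2, -0.02, 0, -0.05, 0, 0, 0, 1.2, 0.15, 0, -0.05, 0, 0, 0, 1.2, 0.15, 0, -0.06, 0, 0, 0, 1.2, 0.15, 0, -0.05, 0, 0, 0, 1.2]

```text
clock: 10.3
eef_pos: [0.6396, 0.2186, 0.1146]
tool_rot: [180.0, 18.0, -156.8]
contact_force: [0.3, 0.2, 1.4]
opening: 0.0165
grasp_force: 44.0
```

play_rows:
  increments: [0.15, 0, -0.05, 0, 0, 0, 1.2, 0.15, 0, -0.06, 0, 0, 0, 1.2, 0.1, 0, -0.03, 0, 0, 0, 1.2, 0.09, 0, -0.03, 0, 0, 0, 1.2, 0.1, 0, -0.03, 0, 0, 0, 1.2]

```text
clock: 10.8
eef_pos: [0.6349, 0.2166, 0.1154]
tool_rot: [180.0, 18.1, -156.8]
contact_force: [4.8, 3.1, 2.0]
opening: 0.0164
grasp_force: 44.0
```

```bash
python3 - <<'E'
from h import *
st();ball();plan([(*pose(-72,104.4,18),1.2,2),(*pose(-72,104.4,18),1.2,3)])
E
```

```text
t 10.8 tcp [0.6349 0.2166 0.1154] cmd [0.634  0.2158 0.1145] rpy [ 180.     18.11 -156.82] cmdrpy [-180.     18.   -156.83] F [4.8 3.1 2. ] M [ 0.41 -0.76 -0.03] op 0.0164 grip 44.0 q [ 18.1  19.2 -14.1  38.6   1.6  -4.8]
ball [-68.8    0.36 105.18] tilt 18.11 yaw -0.02 F mixer [5.6 1.  2. ]
[0.09, 0, -0.03, 0, 0, 0, 1.2, 0.1, 0, -0.03, 0, 0, 0, 1.2, 0, 0, 0, 0, 0, 0, 1.2, 0, 0, 0, 0, 0, 0, 1.2, 0, 0, 0, 0, 0, 0, 1.2]
```

play_rows:
  increments: [0.09, 0, -0.03, 0, 0, 0, 1.2, 0.1, 0, -0.03, 0, 0, 0, 1.2, 0, 0, 0, 0, 0, 0, 1.2, 0, 0, 0, 0, 0, 0, 1.2, 0, 0, 0, 0, 0, 0, 1.2]

```text
clock: 11.3
eef_pos: [0.6337, 0.216, 0.1159]
tool_rot: [180.0, 18.2, -156.8]
contact_force: [6.4, 2.3, 2.1]
opening: 0.0164
grasp_force: 44.0
```

```bash
python3 - <<'E'
from h import *
st();ball()
ims=[]
for n in('scene','top'):
    g=grab(n); np.savez(f'{n}3.npz',**g)
    x0,y0=(255,210) if n=='scene' else (235,180)
    ims.append(cv2.resize(g['frame'][y0:y0+65,x0:x0+65,::-1],(400,400),interpolation=cv2.INTER_CUBIC))
cv2.imwrite('pics/c5.png',np.hstack(ims))
E
```

```text
t 11.3 tcp [0.6337 0.216  0.1159] cmd [0.6321 0.215  0.1145] rpy [ 180.     18.18 -156.82] cmdrpy [-180.     18.   -156.83] F [6.4 2.3 2.1] M [ 0.49 -0.94  0.01] op 0.0164 grip 44.0 q [ 18.1  19.  -14.4  38.5   1.6  -4.8]
ball [-70.13   0.36 105.48] tilt 18.18 yaw -0.02 F mixer [ 6.8 -0.4  2.1]
```

View pics/c5.png

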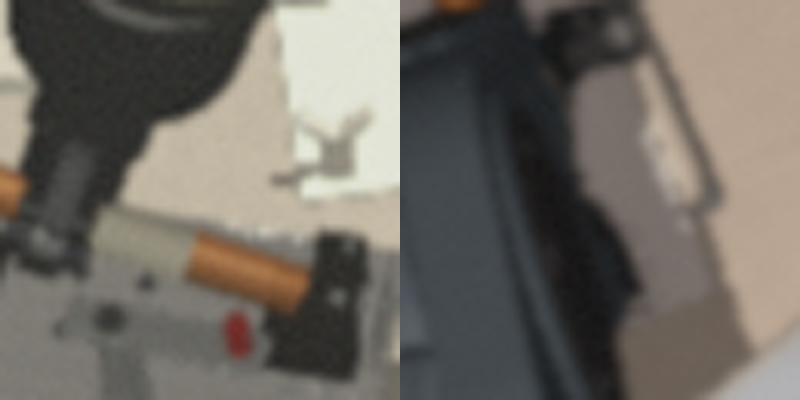

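The foot sits in the mouth of the black cup in the scene view, meeting its face at about crop (310,290). The top view is blocked by the arm. I'll measure how far the cup moved and where the tube lies along its axis.

```bash
python3 - <<'E'
from h import *
def yplane(g,uv,y):
    d=rays(g,uv)@Mx;e=Mx.T@(g['eye']-O);return (e+d*((y-e[1])/d[:,1])[:,None])*1000
ref=None
for k in(0,1,2,3):
    g=dict(np.load(f'scene{k}.npz'));H=hsv(g);h,s,v=[H[...,i].astype(int) for i in range(3)]
    m=np.zeros((400,640),bool);m[170:260,205:310]=1;m&=(h>100)&(h<130)&(s>110)
    vv,uu=np.nonzero(m);c=np.c_[uu,vv].mean(0)
    if k: 
        p=yplane(g,c,.0013)[0];print(k,len(uu),'cap',p.round(1))
        t=tubeline(g,(255,205,312,265));v2,u2=np.nonzero(t);q=yplane(g,np.c_[u2,v2],.0013);l=cv2.fitLine(q[:,[0,2]].astype(np.float32),cv2.DIST_L2,0,.01,.01).ravel()
        a=l[:2]*np.sign(l[0]);print('  tilt',np.degrees(np.arctan2(a[1],a[0])).round(2),'min along',(q[:,[0,2]]@a).min()-p[[0,2]]@a,'ball from cap',(p[[0,2]]-145*a).round(1))
    # cup: phase correlation of patch at cup right part (outer) vs frame 0
    gray=cv2.cvtColor(np.ascontiguousarray(g['frame']),cv2.COLOR_RGB2GRAY)
    P=cloud(g);m=np.zeros((400,640),bool);m[230:285,295:325]=1;m&=(gray<60)&(P[...,2]>.08)
    vv,uu=np.nonzero(m);W=P[m];X=(W-O)@Mx*1000
    kk=X[:,2]>117;print('  dark',len(uu),'mean px',uu.mean(),vv.mean(),'x range',np.percentile(X[:,0],[1,5,50,95,99]).round(1),'top only',kk.sum(),np.percentile(X[kk,0],[2,50,98]).round(1),np.percentile(X[kk,1],[2,50,98]).round(1))
E
```

```text
dark 198 mean px 303.969696969697 260.449494949495 x range [-84.6 -84.1 -72.5 -56.  -54. ] top only 66 [-84.3 -74.2 -68.1] [-11.4   4.1  17.8]
1 76 cap [ 80.6   1.3 208.8]
  tilt -0.74 min along -152.2250104064177 ball from cap [-64.4 210.7]
  dark 238 mean px 303.96638655462186 260.10504201680675 x range [-84.9 -84.4 -72.9 -55.4 -53.6] top only 85 [-84.6 -74.8 -67.4] [-11.2   4.8  23.3]
2 75 cap [ 77.3   1.3 154. ]
  tilt 19.81 min along -150.23793860086982 ball from cap [-59.1 104.8]
  dark 207 mean px 304.65700483091786 260.5169082125604 x range [-84.7 -84.4 -74.4 -57.4 -53.6] top only 82 [-84.4 -75.4 -68.7] [-9.8  4.2 17.6]
3 75 cap [ 66.3   1.3 150.2]
  tilt 22.34 min along -142.98908835040442 ball from cap [-67.8  95. ]
  dark 203 mean px 306.73399014778323 261.3103448275862 x range [-89.7 -89.3 -79.4 -63.  -59.5] top only 78 [-144.7  -81.3  -74.5] [ -9.8   4.1 222. ]
```

```bash
sed -i 's/S=.0155/S=.0205/' h.py; python3 - <<'E'
from h import *
for n,k,G in(('scene',1,25),('top',1,25),('scene',2,None),('scene',3,None)):
    g=dict(np.load(f'{n}{k}.npz'));H=hsv(g);h,s,v=[H[...,i].astype(int) for i in range(3)];P=(cloud(g)-O)@Mx*1000
    m=np.zeros((400,640),bool);m[130:260,205:312]=1
    b=m&(h>100)&(h<130)&(s>110)&(P[...,2]>80)&(P[...,2]<260)&(abs(P[...,1])<20)&(abs(P[...,0])<150);X=P[b]
    am=m&(h>4)&(h<18)&(s>100)&(P[...,2]>85)&(P[...,2]<260)&(abs(P[...,1])<20)&(abs(P[...,0])<150);A=P[am]
    top=A
    print(n,k,'blue x',np.percentile(X[:,0],[3,50,97]).round(1) if len(X) else None,'z',np.percentile(X[:,2],[3,50,97]).round(1) if len(X) else None,'amber x',np.percentile(A[:,0],[1,99]).round(1),'slope',np.degrees(np.arctan(np.polyfit(A[:,0],A[:,2],1)[0])).round(2),'y slope',np.degrees(np.arctan(np.polyfit(A[:,0],A[:,1],1)[0])).round(2))
ball()
E
```

```text
scene 1 blue x [70.2 78.2 86.2] z [206.5 215.3 218.1] amber x [-72.2  17.1] slope 2.38 y slope -0.91
top 1 blue x None z None amber x [-73.1  15.4] slope 7.47 y slope -1.14
scene 2 blue x [66.7 74.1 82.8] z [153.6 160.6 165.9] amber x [-66.5  62.4] slope 17.7 y slope -0.07
scene 3 blue x [55.4 64.1 72.5] z [149.4 157.  161.7] amber x [-72.9  52. ] slope 17.44 y slope -0.1
ball [-74.9    0.35 103.88] tilt 18.17 yaw -0.02 F mixer [7.5 0.2 2.1]
```

```bash
python3 - <<'E'
from h import *
plan([(*pose(-76.7,103.4,12),1.2,3),(*pose(-76.7,103.4,12),1.2,2)])
E
```

```text
[0.07, 0, 0.31, 0, 2, 0, 1.2, 0.07, 0, 0.31, 0, 2, 0, 1.2, 0.05, 0, 0.31, 0, 2, 0, 1.2, 0, 0, 0, 0, 0, 0, 1.2, 0, 0, 0, 0, 0, 0, 1.2]
```

play_rows:
  increments: [0.07, 0, 0.31, 0, 2, 0, 1.2, 0.07, 0, 0.31, 0, 2, 0, 1.2, 0.05, 0, 0.31, 0, 2, 0, 1.2, 0, 0, 0, 0, 0, 0, 1.2, 0, 0, 0, 0, 0, 0, 1.2]

```text
clock: 11.9
eef_pos: [0.6344, 0.2163, 0.1058]
tool_rot: [-180.0, 12.1, -156.8]
contact_force: [5.6, 3.2, 1.6]
opening: 0.0164
grasp_force: 43.9
```

```bash
python3 - <<'E'
from h import *
st();ball()
g=grab('scene');np.savez('scene4.npz',**g)
H=hsv(g);h,s,v=[H[...,i].astype(int) for i in range(3)];P=(cloud(g)-O)@Mx*1000
m=np.zeros((400,640),bool);m[130:285,205:325]=1
b=m&(h>100)&(h<130)&(s>110)&(P[...,2]>80);X=P[b];print('blue x',np.percentile(X[:,0],[3,50,97]).round(1),'z',np.percentile(X[:,2],[3,50,97]).round(1))
A=P[m&(h>4)&(h<18)&(s>100)&(P[...,2]>85)&(abs(P[...,1])<20)];print(np.degrees(np.arctan(np.polyfit(A[:,0],A[:,2],1)[0])))
gray=cv2.cvtColor(np.ascontiguousarray(g['frame']),cv2.COLOR_RGB2GRAY)
d=np.zeros((400,640),bool);d[230:285,295:325]=1;d&=(gray<60)&(P[...,2]>80);print('cup x',np.percentile(P[d][:,0],[5,50,95]).round(1))
cv2.imwrite('pics/c6.png',cv2.resize(g['frame'][205:285,220:320,::-1],(750,600),interpolation=cv2.INTER_CUBIC))
E
```

```text
t 11.9 tcp [0.6344 0.2163 0.1058] cmd [0.6328 0.2153 0.105 ] rpy [-180.     12.13 -156.82] cmdrpy [-180.     12.   -156.83] F [5.6 3.2 1.6] M [ 0.49 -1.09  0.02] op 0.0164 grip 43.9 q [18.4 23.  -7.7 47.2  1.  -4.7]
ball [-74.8    0.35 103.92] tilt 12.13 yaw -0.02 F mixer [6.4 0.7 1.6]
blue x [60.5 69.1 77.5] z [134.  141.7 145.9]
11.760667436621114
cup x [-89.1 -78.7 -62.1]
```

View pics/c6.png

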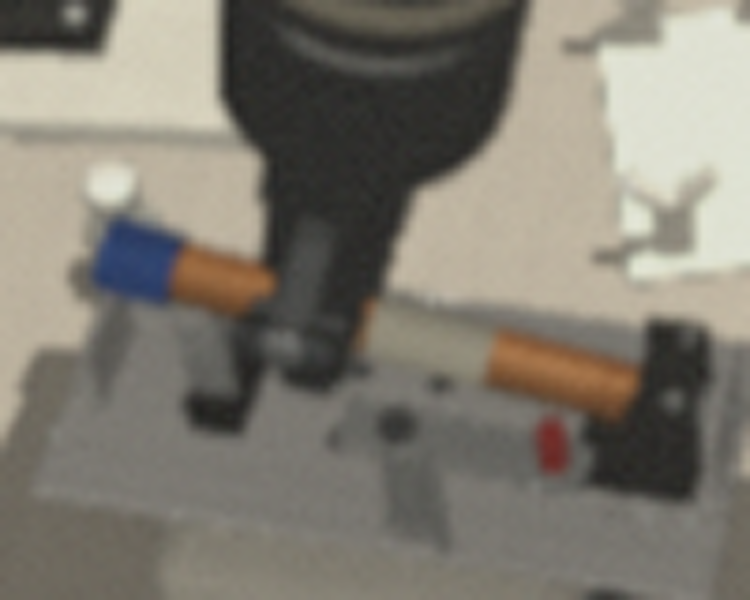

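The tube is at 12° in the cup: the cap is at crop (140,260), above and inside the grey stop plate at (112,340). The clip is at (220,360) and the cup at (650,410). Next I'll check the stop's position against the cap.

```bash
python3 - <<'E'
from h import *
for n in('scene','top'):
    g=dict(np.load(f'{n}0.npz'));P=((cloud(g)-O)@Mx*1000).reshape(-1,3)
    for nm,xr,zr in(('stop',(70,100),(88,108)),('clip',(30,66),(108,128)),('cup top',(-100,-50),(117,125)),('cup all',(-100,-40),(92,125))):
        k=(P[:,0]>xr[0])&(P[:,0]<xr[1])&(abs(P[:,1])<24)&(P[:,2]>zr[0])&(P[:,2]<zr[1]);Q=P[k]
        if len(Q)>2:print(n,nm,k.sum(),'x',np.percentile(Q[:,0],[3,50,97]).round(1),'y',np.percentile(Q[:,1],[3,50,97]).round(1),'z',np.percentile(Q[:,2],[50,97]).round(1))
E
```

```text
scene stop 52 x [86.  87.  89.5] y [-13.1   1.9  15.6] z [ 98.5 103.7]
scene clip 68 x [44.7 51.8 58.9] y [-13.4  -7.4  13.5] z [115.9 122.9]
scene cup top 124 x [-84.5 -76.4 -68. ] y [-15.9   2.   17.4] z [120.6 123.6]
scene cup all 342 x [-97.  -77.6 -53.8] y [-15.4   4.5  17.6] z [110.5 122.6]
top stop 35 x [86.9 88.  90.7] y [-14.7  -1.   12.4] z [100.4 105.7]
top clip 38 x [46.  53.4 60.2] y [-14.1   6.5  11.8] z [119.6 124.3]
top cup top 100 x [-83.3 -75.3 -67. ] y [-17.1  -1.6  14.8] z [121.6 124.3]
top cup all 238 x [-96.1 -74.3 -52. ] y [-17.9  -2.   14.5] z [113.2 123.6]
```

```bash
sed -i 's/S=.0205/S=.0165/; s/O=np.array(\[.6153,.2078,0.\])/O=np.array([.6153+.0043*np.cos(.405),.2078+.0043*np.sin(.405),0.])/' h.py; python3 - <<'E'
from h import *
ball()
plan([(*pose(-77,104.4,6),1.2,3),(*pose(-77,104.4,6),1.2,2)])
plan([(*pose(-77,104.4,3),1.2,3),(*pose(-77,104.4,3),1.2,2)])
E
```

```text
ball [-75.24   0.34 104.86] tilt 12.14 yaw -0.02 F mixer [6.5 0.7 1.8]
[0.08, 0, 0.3, 0, 2, 0, 1.2, 0.06, 0, 0.31, 0, 2, 0, 1.2, 0.05, 0, 0.31, 0, 2, 0, 1.2, 0, 0, 0, 0, 0, 0, 1.2, 0, 0, 0, 0, 0, 0, 1.2]
[0.04, 0, 0.16, 0, 1, 0, 1.2, 0.03, 0, 0.15, 0, 1, 0, 1.2, 0.03, 0, 0.16, 0, 1, 0, 1.2, 0, 0, 0, 0, 0, 0, 1.2, 0, 0, 0, 0, 0, 0, 1.2]
```

play_rows:
  increments: [0.08, 0, 0.3, 0, 2, 0, 1.2, 0.06, 0, 0.31, 0, 2, 0, 1.2, 0.05, 0, 0.31, 0, 2, 0, 1.2, 0, 0, 0, 0, 0, 0, 1.2, 0, 0, 0, 0, 0, 0, 1.2]
  squeeze: 70

```text
clock: 12.45
eef_pos: [0.6348, 0.2164, 0.097]
tool_rot: [-180.0, 6.2, -156.8]
contact_force: [6.4, 2.2, 4.8]
opening: 0.0157
grasp_force: 69.0
```

```bash
python3 - <<'E'
from h import *
st();ball()
g=grab('scene');np.savez('scene5.npz',**g)
H=hsv(g);h,s,v=[H[...,i].astype(int) for i in range(3)];P=(cloud(g)-O)@Mx*1000
m=np.zeros((400,640),bool);m[130:285,205:325]=1
b=m&(h>100)&(h<130)&(s>110)&(P[...,2]>80);X=P[b];print('blue x',np.percentile(X[:,0],[3,50,97]).round(1),'y',np.percentile(X[:,1],[3,50,97]).round(1),'z',np.percentile(X[:,2],[3,50,97]).round(1))
E
```

```text
t 12.45 tcp [0.6348 0.2164 0.097 ] cmd [0.632  0.2149 0.0908] rpy [-179.99    6.22 -156.83] cmdrpy [-180.      3.   -156.83] F [6.4 2.2 4.8] M [ 0.53 -1.32  0.02] op 0.0157 grip 69.0 q [18.6 27.1 -0.9 55.7  0.5 -4.5]
ball [-74.43   0.22 105.44] tilt 6.22 yaw -0.03 F mixer [ 6.7 -0.5  4.8]
blue x [59.2 68.4 76. ] y [-1.7  6.5 11.6] z [120.2 128.3 132.2]
```

play_rows:
  increments: [0.04, 0, 0.16, 0, 1, 0, 1.2, 0.03, 0, 0.15, 0, 1, 0, 1.2, 0.03, 0, 0.16, 0, 1, 0, 1.2, 0, 0, 0, 0, 0, 0, 1.2, 0, 0, 0, 0, 0, 0, 1.2]

```text
clock: 13.0
eef_pos: [0.6347, 0.2163, 0.0929]
tool_rot: [-180.0, 3.3, -156.8]
contact_force: [7.9, 3.4, 5.4]
opening: 0.0156
grasp_force: 69.1
```

```bash
python3 - <<'E'
from h import *
st();ball()
plan([(*pose(-77,104.4,0),1.2,3),(*pose(-77,104.2,-0.5),1.2,2)])
E
```

```text
t 13.0 tcp [0.6347 0.2163 0.0929] cmd [0.632  0.2149 0.0908] rpy [-179.98    3.32 -156.82] cmdrpy [-180.      3.   -156.83] F [7.9 3.4 5.4] M [ 0.62 -1.63 -0.  ] op 0.0156 grip 69.1 q [18.7 29.3  2.4 59.8  0.2 -4.5]
ball [-73.97   0.22 105.95] tilt 3.32 yaw -0.02 F mixer [8.6 0.  5.4]
[0.04, 0, 0.16, 0, 1, 0, 1.2, 0.03, 0, 0.15, 0, 1, 0, 1.2, 0.03, 0, 0.16, 0, 1, 0, 1.2, 0.01, 0, 0.05, 0, 0.2, 0, 1.2, 0.01, 0, 0.05, 0, 0.3, 0, 1.2]
```

```bash
python3 - <<'E'
from h import *
g=grab('scene');np.savez('scene6.npz',**g)
for k in(4,5,6):
    g=dict(np.load(f'scene{k}.npz'));H=hsv(g);h,s,v=[H[...,i].astype(int) for i in range(3)];P=(cloud(g)-O)@Mx*1000
    m=np.zeros((400,640),bool);m[130:285,205:325]=1
    b=m&(h>100)&(h<130)&(s>110)&(P[...,2]>80);X=P[b];print('blue x',np.percentile(X[:,0],[3,50,97]).round(1),'z',np.percentile(X[:,2],[3,50,97]).round(1))
    A=P[m&(h>4)&(h<18)&(s>100)&(P[...,2]>95)&(abs(P[...,1])<20)];print(' tilt',np.degrees(np.arctan(np.polyfit(A[:,0],A[:,2],1)[0])))
    gray=cv2.cvtColor(np.ascontiguousarray(g['frame']),cv2.COLOR_RGB2GRAY)
    d=np.zeros((400,640),bool);d[230:285,295:325]=1;d&=(gray<60)&(P[...,2]>80);print(' cup x',np.percentile(P[d][:,0],[5,50,95]).round(1))
ims=cv2.resize(g['frame'][205:285,220:320,::-1],(750,600),interpolation=cv2.INTER_CUBIC);cv2.imwrite('pics/c7.png',ims)
E
```

```text
blue x [56.2 64.8 73.2] z [134.  141.7 145.9]
 tilt 11.760667436621102
 cup x [-93.4 -83.  -66.4]
blue x [59.2 68.4 76. ] z [120.2 128.3 132.2]
 tilt 6.720005937827028
 cup x [-92.8 -82.8 -66.6]
blue x [61.6 69.  77. ] z [113.3 121.8 126.3]
 tilt 4.699208683455064
 cup x [-92.5 -82.7 -66.7]
```

View pics/c7.png

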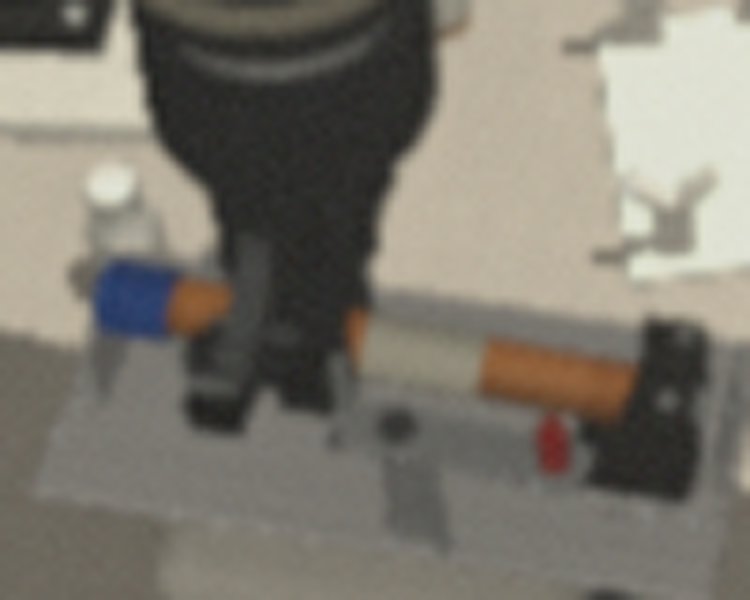

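The cap at crop (135,298) is above the stop plate at (105,350) and still inside it. The tube enters the clip at (215,380), and the foot is in the cup at (640,390). The cup has been pushed back about 4 mm, so I'll push slightly further and press down.

play_rows:
  increments: [0.12, 0, 0.16, 0, 1, 0, 1.2, 0.03, 0, 0.15, 0, 1, 0, 1.2, 0.03, 0, 0.16, 0, 1, 0, 1.2, 0.01, 0, 0.05, 0, 0.2, 0, 1.2, 0.01, 0, 0.05, 0, 0.3, 0, 1.2]

```text
clock: 13.55
eef_pos: [0.6324, 0.2153, 0.087]
tool_rot: [-180.0, -0.3, -156.8]
contact_force: [3.9, 2.3, 12.8]
opening: 0.0158
grasp_force: 70.0
```

```bash
python3 - <<'E'
from h import *
M=load();M[:3,3]+=M[:3,0]*.0008;json.dump(M.tolist(),open(CMD,'w'))
st();ball()
g=grab('scene');np.savez('scene7.npz',**g)
H=hsv(g);h,s,v=[H[...,i].astype(int) for i in range(3)];P=(cloud(g)-O)@Mx*1000
m=np.zeros((400,640),bool);m[130:285,205:325]=1
b=m&(h>100)&(h<130)&(s>110)&(P[...,2]>80);X=P[b];print('blue x',np.percentile(X[:,0],[3,50,97]).round(1),'z',np.percentile(X[:,2],[3,50,97]).round(1))
A=P[m&(h>4)&(h<18)&(s>100)&(P[...,2]>95)&(abs(P[...,1])<20)];print(' tilt',np.degrees(np.arctan(np.polyfit(A[:,0],A[:,2],1)[0])))
E
```

```text
t 13.55 tcp [0.6324 0.2153 0.087 ] cmd [0.6303 0.2142 0.0851] rpy [-179.98   -0.26 -156.83] cmdrpy [-180.     -0.5  -156.83] F [ 3.9  2.3 12.8] M [ 0.33 -0.98 -0.04] op 0.0158 grip 70.0 q [18.8 31.8  6.2 64.6 -0.  -4.4]
ball [-75.58   0.21 105.75] tilt -0.26 yaw -0.03 F mixer [ 4.5  0.6 12.8]
blue x [59.9 67.9 76.4] z [105.5 112.3 115.7]
 tilt 1.566965246452717
```

```bash
python3 - <<'E'
from h import *
plan([(*pose(-74.3,104.8,0),1.2,4),(*pose(-74.3,104.8,0),1.2,1)])
plan([(*pose(-74.3,104.8,0),2.6,5)])
E
```

```text
[-0.09, 0, -0.04, 0, -0.1, 0, 1.2, -0.09, 0, -0.03, 0, -0.1, 0, 1.2, -0.09, 0, -0.04, 0, -0.2, 0, 1.2, -0.1, 0, -0.03, 0, -0.1, 0, 1.2, 0, 0, 0, 0, 0, 0, 1.2]
[0, 0, 0, 0, 0, 0, 2.6, 0, 0, 0, 0, 0, 0, 2.6, 0, 0, 0, 0, 0, 0, 2.6, 0, 0, 0, 0, 0, 0, 2.6, 0, 0, 0, 0, 0, 0, 2.6]
```

play_rows:
  increments: [-0.09, 0, -0.04, 0, -0.1, 0, 1.2, -0.09, 0, -0.03, 0, -0.1, 0, 1.2, -0.09, 0, -0.04, 0, -0.2, 0, 1.2, -0.1, 0, -0.03, 0, -0.1, 0, 1.2, 0, 0, 0, 0, 0, 0, 1.2]

```text
clock: 14.1
eef_pos: [0.6344, 0.2162, 0.0872]
tool_rot: [-180.0, 0.1, -156.8]
contact_force: [4.7, 1.4, 5.4]
opening: 0.016
grasp_force: 69.3
```

play_rows:
  increments: [0, 0, 0, 0, 0, 0, 2.6, 0, 0, 0, 0, 0, 0, 2.6, 0, 0, 0, 0, 0, 0, 2.6, 0, 0, 0, 0, 0, 0, 2.6, 0, 0, 0, 0, 0, 0, 2.6]

```text
clock: 14.6
eef_pos: [0.6336, 0.2161, 0.0865]
tool_rot: [180.0, -0.0, -156.8]
contact_force: [-0.3, -0.4, -0.0]
opening: 0.0261
grasp_force: 0.0
```

```bash
python3 - <<'E'
from h import *
st();ball()
# lift straight, then stand clear on the robot/+y side
o=env.observe()
p,r=pose(-74.3,104.8,0)
plan([(p+[0,0,.08],r,2.6,4),(p+[0,0,.14],r,2.6,3),(p+[-.1,-.10,.16],r,1,3)])
E
```

```text
t 14.6 tcp [0.6336 0.2161 0.0865] cmd [0.6337 0.2157 0.0865] rpy [ 1.7999e+02 -5.0000e-02 -1.5683e+02] cmdrpy [-180.      0.   -156.83] F [-0.3 -0.4 -0. ] M [-0.04 -0.01  0.03] op 0.0261 grip 0.0 q [18.8 31.8  6.1 64.3  0.  -4.3]
ball [-74.24   0.43 104.85] tilt -0.05 yaw -0.03 F mixer [-0.4 -0.3 -0. ]
[0, 0, -2, 0, 0, 0, 2.6, 0, 0, -2, 0, 0, 0, 2.6, 0, 0, -2, 0, 0, 0, 2.6, 0, 0, -2, 0, 0, 0, 2.6, 0, 0, -2, 0, 0, 0, 2.6]
[0, 0, -2, 0, 0, 0, 2.6, 0, 0, -2, 0, 0, 0, 2.6, 4.38, -1.75, -0.67, 0, 0, 0, 1, 4.37, -1.75, -0.66, 0, 0, 0, 1, 4.38, -1.75, -0.67, 0, 0, 0, 1]
```

play_rows:
  increments: [0, 0, -2, 0, 0, 0, 2.6, 0, 0, -2, 0, 0, 0, 2.6, 0, 0, -2, 0, 0, 0, 2.6, 0, 0, -2, 0, 0, 0, 2.6, 0, 0, -2, 0, 0, 0, 2.6]

```text
clock: 15.1
eef_pos: [0.6337, 0.2161, 0.1875]
tool_rot: [180.0, -0.0, -156.8]
contact_force: [-0.5, -0.3, 0.7]
opening: 0.0259
grasp_force: 0.0
```

play_rows:
  increments: [0, 0, -2, 0, 0, 0, 2.6, 0, 0, -2, 0, 0, 0, 2.6, 4.38, -1.75, -0.67, 0, 0, 0, 1, 4.37, -1.75, -0.66, 0, 0, 0, 1, 4.38, -1.75, -0.67, 0, 0, 0, 1]

```text
clock: 15.6
eef_pos: [0.5325, 0.1154, 0.2466]
tool_rot: [180.0, -0.0, -156.8]
contact_force: [0.7, -1.2, 1.1]
opening: 0.0099
grasp_force: 0.0
```

```bash
python3 - <<'E'
from h import *
st()
ims=[]
for n in('scene','top'):
    g=grab(n);np.savez(f'{n}8.npz',**g)
    H=hsv(g);h,s,v=[H[...,i].astype(int) for i in range(3)];P=(cloud(g)-O)@Mx*1000
    k=(abs(P[...,0])<120)&(abs(P[...,1])<70)&(P[...,2]>80)&(P[...,2]<150)
    X=P[k&(h>100)&(h<130)&(s>110)];print(n,'blue',len(X),*[np.percentile(X[:,i],[3,50,97]).round(1) for i in range(3)] if len(X) else '')
    A=P[k&(h>4)&(h<18)&(s>100)&(abs(P[...,1])<20)]
    if len(A): print(' tilt',np.degrees(np.arctan(np.polyfit(A[:,0],A[:,2],1)[0])),'ztop',np.percentile(A[:,2],90))
    m=k&((h<10)|(h>170))&(s>110)&(P[...,2]>118);uv=np.argwhere(m)[:,::-1];K=P[m];print(' knob',len(K),np.median(K,0).round(1) if len(K) else '', ((onplane(g,uv.mean(0),.132)[0]-O)@Mx*1000).round(1) if len(K) else '')
    x0,y0=(220,200) if n=='scene' else (225,150)
    ims.append(cv2.resize(g['frame'][y0:y0+100,x0:x0+100,::-1],(400,400),interpolation=cv2.INTER_CUBIC))
cv2.imwrite('pics/c8.png',np.hstack(ims))
E
```

```text
t 15.6 tcp [0.5325 0.1154 0.2466] cmd [0.5337 0.1157 0.2465] rpy [ 1.8000e+02 -3.0000e-02 -1.5679e+02] cmdrpy [-180.      0.   -156.83] F [ 0.7 -1.2  1.1] M [-0.   -0.03 -0.03] op 0.0099 grip 0.0 q [ 12.2  15.4   3.8  78.5  -0.  -11. ]
scene blue 63 [63.3 71.2 79.3] [-1.2  6.4 10.8] [103.9 112.6 115.9]
 tilt 0.49723681850078605 ztop 114.21718903257522
 knob 25 [-61.6  37.3 133.7] [-61.5  36.  132. ]
top blue 0
 knob 0
```

View pics/c8.png

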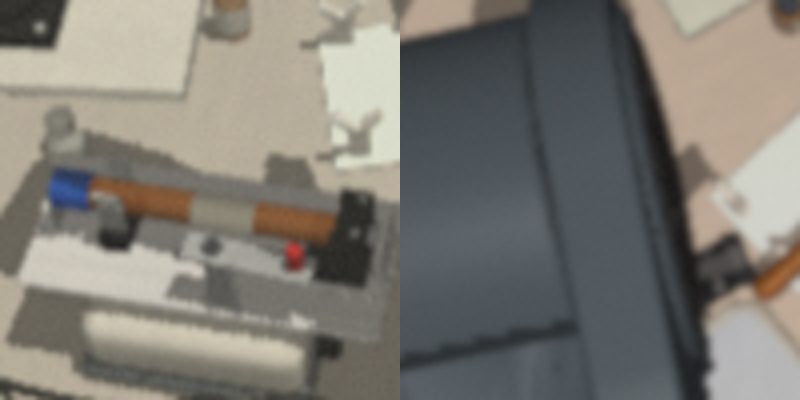

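The tube lies level in the holder. Its cap is at crop (70,188) against the stop, the clip fingers are round it at (112,210), and the foot is in the cup at (345,230). The red knob is at (294,257), still open. Next I'll close the keeper bar.

```bash
cat >> h.py <<'E'
def push(phi,gap,z):
    f=np.radians(phi);k=np.array([-16+45*np.cos(f),32+45*np.sin(f)]);t=np.array([-np.sin(f),np.cos(f)])
    c=k-t*(15.5+gap);p=O+Mx@np.array([c[0]/1000,c[1]/1000,z/1000])
    y=np.degrees(np.arctan2(-t[1],-t[0]))+YAW
    return p,[180,0,y]
E
python3 - <<'E'
from h import *
a=push(175,11,180);print(a)
plan([(*a,0,13),(*push(175,11,126),0,4),(*push(175,11,126),0,3)])
E
```

```text
(array([0.54091422, 0.24372273, 0.18      ]), [180, 0, np.float64(108.2)])
[-0.44, 0.88, 0.51, 0, 0, 7.3, 0, -0.32, 0.93, 0.51, 0, 0, 7.3, 0, -0.2, 0.97, 0.51, 0, 0, 7.3, 0, -0.08, 0.98, 0.52, 0, 0, 7.3, 0, 0.05, 0.99, 0.51, 0, 0, 7.3, 0]
[0.17, 0.97, 0.51, 0, 0, 7.3, 0, 0.3, 0.94, 0.51, 0, 0, 7.3, 0, 0.41, 0.9, 0.51, 0, 0, 7.3, 0, 0.52, 0.83, 0.51, 0, 0, 7.4, 0, 0.63, 0.77, 0.52, 0, 0, 7.3, 0]
[0.71, 0.67, 0.51, 0, 0, 7.3, 0, 0.8, 0.58, 0.51, 0, 0, 7.3, 0, 0.87, 0.47, 0.51, 0, 0, 7.3, 0, 0, 0, 1.35, 0, 0, 0, 0, 0, 0, 1.35, 0, 0, 0, 0]
[0, 0, 1.35, 0, 0, 0, 0, 0, 0, 1.35, 0, 0, 0, 0, 0, 0, 0, 0, 0, 0, 0, 0, 0, 0, 0, 0, 0, 0, 0, 0, 0, 0, 0, 0, 0]
```

play_rows:
  increments: [-0.44, 0.88, 0.51, 0, 0, 7.3, 0, -0.32, 0.93, 0.51, 0, 0, 7.3, 0, -0.2, 0.97, 0.51, 0, 0, 7.3, 0, -0.08, 0.98, 0.52, 0, 0, 7.3, 0, 0.05, 0.99, 0.51, 0, 0, 7.3, 0]

```text
clock: 16.2
eef_pos: [0.5368, 0.166, 0.2209]
tool_rot: [180.0, -0.0, 166.4]
contact_force: [1.4, 0.5, -0.1]
opening: -0.0003
grasp_force: 0.0
```

play_rows:
  increments: [0.17, 0.97, 0.51, 0, 0, 7.3, 0, 0.3, 0.94, 0.51, 0, 0, 7.3, 0, 0.41, 0.9, 0.51, 0, 0, 7.3, 0, 0.52, 0.83, 0.51, 0, 0, 7.4, 0, 0.63, 0.77, 0.52, 0, 0, 7.3, 0]

```text
clock: 16.7
eef_pos: [0.5396, 0.2154, 0.1953]
tool_rot: [-180.0, -0.0, 129.8]
contact_force: [0.3, 0.7, -0.1]
opening: 0.0003
grasp_force: 0.0
```

play_rows:
  increments: [0.71, 0.67, 0.51, 0, 0, 7.3, 0, 0.8, 0.58, 0.51, 0, 0, 7.3, 0, 0.87, 0.47, 0.51, 0, 0, 7.3, 0, 0, 0, 1.35, 0, 0, 0, 0, 0, 0, 1.35, 0, 0, 0, 0]

```text
clock: 17.2
eef_pos: [0.5413, 0.245, 0.1528]
tool_rot: [180.0, -0.0, 108.2]
contact_force: [0.5, -0.0, 0.1]
opening: 0.0
grasp_force: 0.0
```

play_rows:
  increments: [0, 0, 1.35, 0, 0, 0, 0, 0, 0, 1.35, 0, 0, 0, 0, 0, 0, 0, 0, 0, 0, 0, 0, 0, 0, 0, 0, 0, 0, 0, 0, 0, 0, 0, 0, 0]

```text
clock: 17.7
eef_pos: [0.5415, 0.2445, 0.127]
tool_rot: [179.9, -0.0, 108.2]
contact_force: [0.0, -0.6, 0.4]
opening: -0.0002
grasp_force: 0.0
```

```bash
python3 - <<'E'
from h import *
st()
w=[(*push(178,2,126),0,3)]
w+=[(*push(f,0,126),0,1) for f in range(184,273,7)]
w+=[(*push(272,-1,126),0,2)]
plan(w)
E
```

```text
t 17.7 tcp [0.5415 0.2445 0.127 ] cmd [0.5409 0.2437 0.126 ] rpy [ 1.7994e+02 -1.0000e-02  1.0818e+02] cmdrpy [180.     0.   108.17] F [ 0.  -0.6  0.4] M [-0.02 -0.01 -0.03] op -0.0002 grip 0.0 q [24.3 23.2 -2.4 64.4  0.  96.1]
[-0.38, -0.03, 0, 0, 0, -1, 0, -0.38, -0.03, 0, 0, 0, -1, 0, -0.38, -0.04, 0, 0, 0, -1, 0, -0.68, -0.14, 0, 0, 0, -6, 0, -0.56, -0.15, 0, 0, 0, -7, 0]
[-0.56, -0.16, 0, 0, 0, -7, 0, -0.56, -0.15, 0, 0, 0, -7, 0, -0.56, -0.16, 0, 0, 0, -7, 0, -0.56, -0.15, 0, 0, 0, -7, 0, -0.56, -0.16, 0, 0, 0, -7, 0]
[-0.56, -0.15, 0, 0, 0, -7, 0, -0.56, -0.16, 0, 0, 0, -7, 0, -0.56, -0.15, 0, 0, 0, -7, 0, -0.56, -0.16, 0, 0, 0, -7, 0, -0.56, -0.15, 0, 0, 0, -7, 0]
[-0.56, -0.16, 0, 0, 0, -7, 0, -0.21, -0.04, 0, 0, 0, -2, 0, -0.21, -0.05, 0, 0, 0, -2, 0, 0, 0, 0, 0, 0, 0, 0, 0, 0, 0, 0, 0, 0, 0]
```

play_rows:
  increments: [-0.38, -0.03, 0, 0, 0, -1, 0, -0.38, -0.03, 0, 0, 0, -1, 0, -0.38, -0.04, 0, 0, 0, -1, 0, -0.68, -0.14, 0, 0, 0, -6, 0, -0.56, -0.15, 0, 0, 0, -7, 0]

```text
clock: 18.2
eef_pos: [0.5462, 0.2202, 0.1265]
tool_rot: [180.0, -0.0, 124.5]
contact_force: [-0.4, 1.2, 0.3]
opening: -0.0001
grasp_force: 0.6
```

play_rows:
  increments: [-0.56, -0.16, 0, 0, 0, -7, 0, -0.56, -0.15, 0, 0, 0, -7, 0, -0.56, -0.16, 0, 0, 0, -7, 0, -0.56, -0.15, 0, 0, 0, -7, 0, -0.56, -0.16, 0, 0, 0, -7, 0]

```text
clock: 18.7
eef_pos: [0.5617, 0.196, 0.1265]
tool_rot: [180.0, -0.0, 159.5]
contact_force: [-0.9, 1.0, 0.0]
opening: 0.0001
grasp_force: 0.5
```

play_rows:
  increments: [-0.56, -0.15, 0, 0, 0, -7, 0, -0.56, -0.16, 0, 0, 0, -7, 0, -0.56, -0.15, 0, 0, 0, -7, 0, -0.56, -0.16, 0, 0, 0, -7, 0, -0.56, -0.15, 0, 0, 0, -7, 0]

```text
clock: 19.2
eef_pos: [0.5881, 0.1851, 0.1264]
tool_rot: [180.0, -0.0, -165.5]
contact_force: [-0.5, -0.0, 0.3]
opening: -0.0001
grasp_force: 0.6
```

play_rows:
  increments: [-0.56, -0.16, 0, 0, 0, -7, 0, -0.21, -0.04, 0, 0, 0, -2, 0, -0.21, -0.05, 0, 0, 0, -2, 0, 0, 0, 0, 0, 0, 0, 0, 0, 0, 0, 0, 0, 0, 0]

```text
clock: 19.7
eef_pos: [0.5964, 0.185, 0.1262]
tool_rot: [180.0, -0.2, -154.8]
contact_force: [-7.1, -4.1, 4.1]
opening: 0.0
grasp_force: 4.0
```

```bash
python3 - <<'E'
from h import *
st();o=env.observe();print('F mixer',Mx.T@o['contact_force'],'tcp mixer',(o['eef_pos']-O)@Mx*1000)
for n in('scene',):
    g=grab(n)
    H=hsv(g);h,s,v=[H[...,i].astype(int) for i in range(3)];P=(cloud(g)-O)@Mx*1000
    k=(abs(P[...,0])<120)&(abs(P[...,1])<70)&(P[...,2]>80)&(P[...,2]<150)
    m=k&((h<10)|(h>170))&(s>110)&(P[...,2]>118);K=P[m];print(' knob',len(K),np.median(K,0).round(1) if len(K) else '')
    cv2.imwrite('pics/c9.png',cv2.resize(g['frame'][205:285,220:320,::-1],(750,600),interpolation=cv2.INTER_CUBIC))
E
```

```text
t 19.7 tcp [0.5964 0.185  0.1262] cmd [0.598  0.1858 0.126 ] rpy [ 180.     -0.21 -154.8 ] cmdrpy [-180.      0.   -154.83] F [-7.1 -4.1  4.1] M [-0.78  1.42 -0.03] op 0.0 grip 4.0 q [17.2 26.3  2.5 66.5 -0.  -8. ]
F mixer [-8.19296992 -1.00095828  4.12016743] tcp mixer [-30.6672748  -13.55955596 126.18598184]
 knob 2 [-15.6  -9.7 123. ]
```

```bash
python3 - <<'E'
from h import *
M=load();p=M[:3,3];r=R.from_matrix(M[:3,:3]).as_euler('xyz',degrees=True);b=p+M[:3,0]*.012
plan([(b,r,0,3),(b+[0,0,.1],r,0,3),(b+[-.08,-.12,.16],r,0,4)])
E
```

```text
[0.4, 0, 0, 0, 0, 0, 0, 0.4, 0, 0, 0, 0, 0, 0, 0.4, 0, 0, 0, 0, 0, 0, 0, 0, -3.33, 0, 0, 0, 0, 0, 0, -3.34, 0, 0, 0, 0]
[0, 0, -3.33, 0, 0, 0, 0, 3.09, -1.86, -1.5, 0, 0, 0, 0, 3.08, -1.87, -1.5, 0, 0, 0, 0, 3.09, -1.86, -1.5, 0, 0, 0, 0, 3.08, -1.87, -1.5, 0, 0, 0, 0]
```

play_rows:
  increments: [0.4, 0, 0, 0, 0, 0, 0, 0.4, 0, 0, 0, 0, 0, 0, 0.4, 0, 0, 0, 0, 0, 0, 0, 0, -3.33, 0, 0, 0, 0, 0, 0, -3.34, 0, 0, 0, 0]

```text
clock: 20.25
eef_pos: [0.5864, 0.1808, 0.1931]
tool_rot: [180.0, -0.1, -154.8]
contact_force: [1.0, -0.3, 0.3]
opening: -0.0
grasp_force: 0.0
```

play_rows:
  increments: [0, 0, -3.33, 0, 0, 0, 0, 3.09, -1.86, -1.5, 0, 0, 0, 0, 3.08, -1.87, -1.5, 0, 0, 0, 0, 3.09, -1.86, -1.5, 0, 0, 0, 0, 3.08, -1.87, -1.5, 0, 0, 0, 0]

```text
clock: 20.75
eef_pos: [0.5064, 0.0602, 0.287]
tool_rot: [-180.0, 0.0, -154.8]
contact_force: [0.1, -0.4, 1.0]
opening: -0.0001
grasp_force: 0.0
```

```bash
python3 - <<'E'
from h import *
st()
g=grab('scene')
H=hsv(g);h,s,v=[H[...,i].astype(int) for i in range(3)];P=(cloud(g)-O)@Mx*1000
k=(abs(P[...,0])<120)&(abs(P[...,1])<70)&(P[...,2]>80)&(P[...,2]<150)
X=P[k&(h>100)&(h<130)&(s>110)];print('blue',len(X),*[np.percentile(X[:,i],[3,50,97]).round(1) for i in range(3)])
A=P[k&(h>4)&(h<18)&(s>100)&(abs(P[...,1])<20)];print(' tilt',np.degrees(np.arctan(np.polyfit(A[:,0],A[:,2],1)[0])))
m=k&((h<10)|(h>170))&(s>110)&(P[...,2]>118);K=P[m];print(' knob',len(K),np.median(K,0).round(1))
cv2.imwrite('pics/c10.png',cv2.resize(g['frame'][195:285,215:325,::-1],(733,600),interpolation=cv2.INTER_CUBIC))
E
```

```text
t 20.75 tcp [0.5064 0.0602 0.287 ] cmd [0.5072 0.0606 0.286 ] rpy [-1.7999e+02  4.0000e-02 -1.5479e+02] cmdrpy [-180.      0.   -154.83] F [ 0.1 -0.4  1. ] M [-0.05 -0.04 -0.03] op -0.0001 grip 0.0 q [  6.8  11.4   4.4  82.9   0.  -18.4]
blue 73 [62.1 70.4 79.6] [-2.4  5.9 11.1] [103.9 112.6 116.9]
 tilt 0.4691719892835901
 knob 23 [-17.  -10.4 134.4]
```

View pics/c10.png

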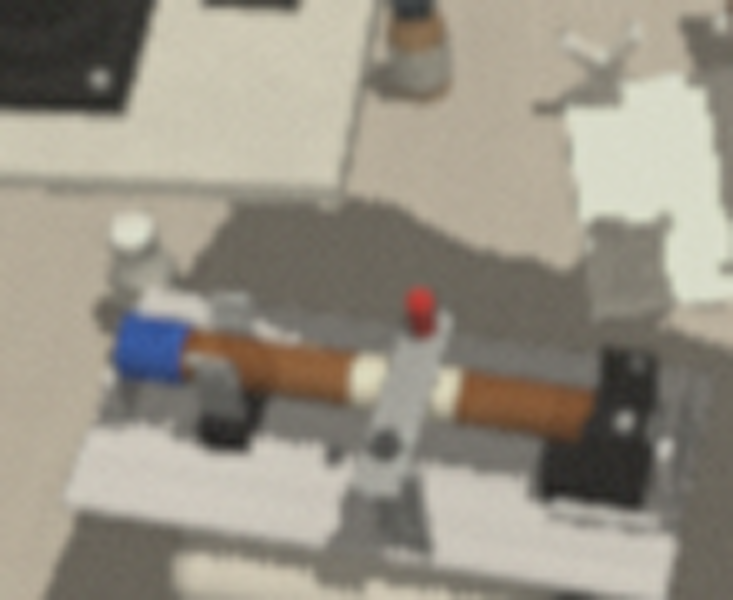

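The tube lies level in the clip at crop (220,375) with its cap at the stop (150,348). The bar crosses the tube, with the knob at (421,310), and the arm is clear.

```bash
python3 -c "
from cell import env
print(env.close_job())"
```

```text
the job is handed in; nothing more can be done
None
```

The blue-capped tube is snapped into the clip, level against the stop, and the keeper bar is closed across it. I handed the job in after about 21 s on the robot's clock; no verdict came back.

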